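# Restock the shelf tray with screw cartons in order of height

## Robot

A 7-joint arm with a two-finger parallel gripper is mounted at the origin on the work surface. World frame = base frame: x ahead of the robot, y to its left, z up, the work surface at z = 0. Lengths are in m, angles in rad, forces in N, time in s.
With the tool pointing down it reaches from about 0.425 to 0.925 m from the base axis. Payload 6.8 kg.
Tool frame: the origin (TCP) lies at the very end of the fingers, on their centre line; the grasp point (between the pads) lies 19 mm behind it; z points along the fingers, y is the line along which they close (so a half turn about z gives the same grasp; the last joint's range is limited). The gripper opens to 85 mm and grips with 20 to 120 N. Pads are 22 mm wide; open, the fingers measure 114 mm over their backs; the gripper's body (76 mm by 85 mm) begins 54 mm behind the grasp point. The pads swing forward as they close: fully open they stand 13 mm farther back than shut.
Start: joints at [-1.244, 0.477, 0.022, 1.555, -0.011, 1.109, -0.083], TCP at [0.284, 0.612, 0.231] pointing down, gripper open.
Joint ranges: [-2.96, 2.96], [-0.34, 2.1], [-1.41, 1.46], [0.24, 2.44], [-1.37, 4.51], [0.17, 1.92], [-2.96, 2.96]. Speed limits (rad/s): [2.39, 2.39, 3.14, 3.14, 3.14, 3.14, 3.14].

## Interface

Orientations are given as a unit quaternion [w, x, y, z].
In Python, from station import * gives the robot as it stands.
- The arm moves only by the tool jog_arm, never from a script. Its argument "moves" is one flat list of numbers, 7 for each row, row after row: the shift along the tool's x, y, z normalised to -1 to 1, where 1 is 20 mm, then the turn, a rotation vector about the tool's x, y, z normalised to -1 to 1, where 1 is 4 degrees, then the opening, from 0 (shut) to 1 (fully open). In form: [x, y, z, rx, ry, rz, claw, x, y, z, rx, ry, rz, claw, ...]. A call has exactly 8 rows; each row shifts and turns the commanded pose from where the row before left it, along the tool's axes as they then stand; what a row does not reach is not made up. A row lasts 1/12 s, in which the tool goes at most 41.7 mm and 7.16 degrees, less where a joint would pass 70% of its speed; a pose out of reach is approached as far as the arm can. A call with a number of a shift or a turn outside -1 to 1 is refused whole. A call with a gripper value outside its range is refused whole. The fingers move at their own pace and stop on an object; "grip_force" is the grip in N (left out, the last holds). Time passes only in rows, so rows that do not move let the fingers close, or fill a call up. It gives the time, the measured TCP pose, the force, the opening and the grip force at its end, in the units of the state.
- get_obs(): the state, without advancing time (a new reading comes with each control period).
- read_camera(name): name is "scene" or "side" or "wrist"; returns a dict with "color" (480x640x3 uint8, blue, green, red), "fx", "fy", "cx", "cy" (pixels), "rvec" (rotation vector, rad) and "tvec" (3), from world to camera coordinates, as OpenCV has them. Camera axes: x right, y down, z forward; pixel columns grow to the right and rows downward; lengths in m; the calibration is good to about 2 mm. A picture is of the moment at which its call begins. There is no depth.
- hand_in(): hands the job in; it is judged then, once.
The state is a dict: "t": time; "q": joint angles; "joint_vel": joint speeds; "joint_torque": joint torques, N m; "eef_pos": TCP position; "tool_rot": TCP orientation; "contact_force": force on the tool from outside, world axes, zero at the start; "torque": the same for the moment, N m; "gripper_width": opening from 0.0 (shut) to 1.0 (fully open); "grasp_force": force on a finger pad.
Only numpy, scipy, OpenCV 4.12 (cv2) and the standard library are available. Lean on these libraries where they do the work, as an engineer would, in place of code of your own. Each camera call takes 0.05 s, during which the arm holds its last target. There are 200 camera calls.

## Task

Restock the blue shelf tray: the shortest (yellow) and the tallest (black) screw carton already stand at its two ends, so set the other four cartons from the bench upright between them, in one row that climbs in height from the yellow to the black. Space them evenly with a clear gap between neighbours, square with the tray, and set each down on the tray floor rather than dropping it. Do not shove or tip the light tray, leave the two end cartons where they are, and do not disturb the bottle, the nut box or the tape roll.

Things in the scene. Friction and masses are not known exactly. Their poses are not given: they have to be found in the camera images.
- tray: Light blue plastic shelf tray, open on top, loose on the bench and only 160 g, so it slides if pushed. Outside 86 (its x) x 356 (its y, the long way) x 28 high, walls and floor 3 thick (inside 80 x 350). Origin: centre of its underside; z up.
- carton_yellow: White folding carton of screws with a yellow printed band and lid, rigid. 42 wide (its x) x 32 thick (its y) x 60 tall (its z, up). The shortest of the six; it already stands in the tray at one end (which end varies), centred on the tray's width and 137.5 mm from the tray's middle. Looks the same turned half round. Origin: centre of its underside.
- carton_turquoise: White folding carton of screws with a turquoise printed band and lid, rigid. 45 wide (its x) x 34 thick (its y) x 74 tall (its z, up). Stands loose and upright on the bench in front of the tray. About 180 g. Looks the same turned half round. Origin: centre of its underside.
- carton_red: White folding carton of screws with a red printed band and lid, rigid. 48 wide (its x) x 36 thick (its y) x 88 tall (its z, up). Stands loose and upright on the bench in front of the tray. About 250 g. Looks the same turned half round. Origin: centre of its underside.
- carton_green: White folding carton of screws with a green printed band and lid, rigid. 51 wide (its x) x 38 thick (its y) x 102 tall (its z, up). Stands loose and upright on the bench in front of the tray. About 330 g. Looks the same turned half round. Origin: centre of its underside.
- carton_purple: White folding carton of screws with a purple printed band and lid, rigid. 54 wide (its x) x 40 thick (its y) x 116 tall (its z, up). Stands loose and upright on the bench in front of the tray. About 420 g. Looks the same turned half round. Origin: centre of its underside.
- carton_black: White folding carton of screws with a black printed band and lid, rigid. 57 wide (its x) x 42 thick (its y) x 130 tall (its z, up). The tallest of the six; it already stands in the tray at one end (which end varies), centred on the tray's width and 137.5 mm from the tray's middle. Looks the same turned half round. Origin: centre of its underside.
- oil_bottle: Bystander: white round squeeze bottle with blue nozzle cap and a striped label, 47 diameter, 140 tall, standing among the loose cartons. Origin: centre of its underside.
- nut_box: Bystander: open clear plastic box of steel nuts, 110 x 85 x 45 high, on the bench to one side of the tray. Origin: centre of its underside.
- tape_roll: Bystander: roll of brown packing tape lying flat, 100 diameter, 48 high, on the bench to one side of the tray. Origin: centre of its underside.

How it is judged:
By the outcome, as a careful person would: the job done as asked, in the order asked, and still so for the second after the job is handed in, with the robot touching nothing.
It also fails if it takes over 101 s, if anything falls off the work surface, if the arm or the gripper's body presses on something with over 40 N, if the wrist force passes 120 N, or if a joint passes its speed limit or range.

## Working session

There is one attempt and no reset: what is moved stays moved. The work goes in short steps, Python scripts to look and compute and a tool call to move; the robot and the scene stay as the last step left them, time stands still between calls to the robot, and variables do not carry over. Pictures are saved under pics/ and viewed, at most 15 in all, crops included, and the job is handed in when it is done.

Besides the shell and the picture viewer there is one more tool, called after "Request:" by a JSON object that holds its "op" and its "data". jog_arm: Moves the arm, as the interface text tells. Scaled input: -1 to 1 covers 20 mm each way for a shift and 4 degrees each way for a turn. Its arguments: {"type":"object","properties":{"moves":{"type":"array"},"grip_force":{"type":"number"}},"required":["moves"]}

```bash
mkdir -p pics
python3 - <<'E'
from station import *
import cv2,numpy as np
o=get_obs();print(o)
for n in("scene","side"):
    c=read_camera(n);cv2.imwrite(f"pics/{n}0.png",c["color"])
    R=cv2.Rodrigues(np.array(c["rvec"]))[0];print(n,c["fx"],c["cx"],c["cy"],(-R.T@np.array(c["tvec"]).ravel()),R.tolist())
E
```

```text
{'t': 0.0, 'q': array([-1.24412528,  0.47782064,  0.02239571,  1.55644663, -0.01149747,
        1.10931621, -0.08311467]), 'joint_vel': array([ 0.00062657, -0.00033589,  0.00131927, -0.00017791,  0.00014823,
       -0.00095408, -0.00067453]), 'joint_torque': array([ 6.31270268e-04, -5.96454191e+01,  1.60826214e+00, -2.81195873e+01,
        1.25298905e-02,  9.58147575e-03, -1.00258524e-05]), 'eef_pos': array([0.28410737, 0.61164124, 0.23031508]), 'tool_rot': array([-1.18351827e-04,  2.15697651e-01,  9.76459757e-01, -9.23430627e-04]), 'contact_force': array([-0.18922157, -0.55292664,  0.0850102 ]), 'torque': array([0.00943147, 0.02271513, 0.00910637]), 'grasp_force': 0.0, 'gripper_width': 1.0007694340119153}
scene 592.879092733938 311.3726887268702 259.69380459022653 [1.47856017 0.31077611 1.07577279] [[-0.3421981451008118, 0.9394746607271276, 0.016964413966070735], [0.6754504012180034, 0.25849946839475424, -0.6906118883526894], [-0.6531976614961217, -0.22486748695904843, -0.7230265751165169]]
side 457.66961678639547 331.277412974099 236.76344404658974 [ 0.47894375 -0.84294734  0.707871  ] [[0.9934809367677677, -0.11399007813674948, -0.0013749056027613088], [-0.07115327577443382, -0.6106234091078212, -0.7887181141549305], [0.08906648991403066, 0.7836742399338646, -0.6147534839579795]]
```

View pics/scene0.png

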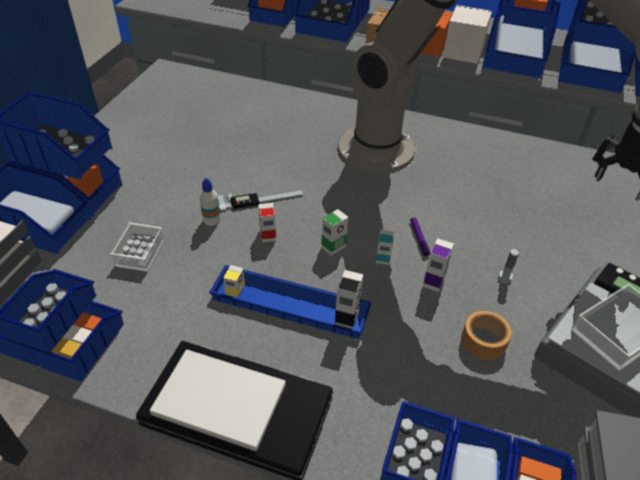

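View pics/side0.png

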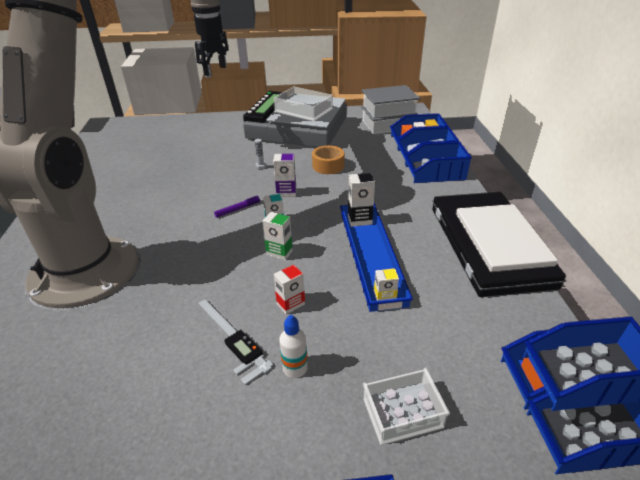

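Scene: yellow ~(233,281) and black ~(348,298) at the tray's ends; loose cartons red (267,222), green (334,232), turquoise (385,246), purple (437,265); bottle (209,203). Side: the same, with the arm clear of them. Next, enlarged crops for corner picking.

Run:
```python
import cv2
for n,(x,y,w,h),s in(("scene",(200,190,266,150),3),("side",(250,140,170,180),3.3)):
    i=cv2.imread(f"pics/{n}0.png")[y:y+h,x:x+w]
    i=cv2.resize(i,None,fx=s,fy=s,interpolation=cv2.INTER_CUBIC);print(i.shape)
    cv2.imwrite(f"pics/{n}0c.png",i)
```

```text
(450, 798, 3)
(594, 561, 3)
```

View pics/scene0c.png

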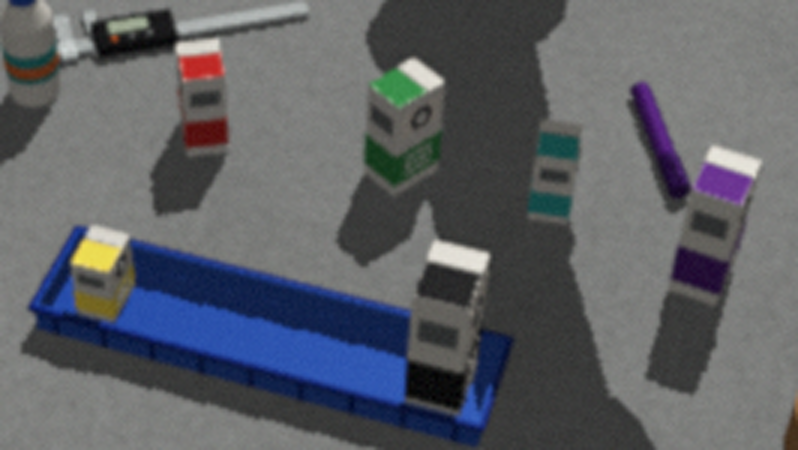

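View pics/side0c.png

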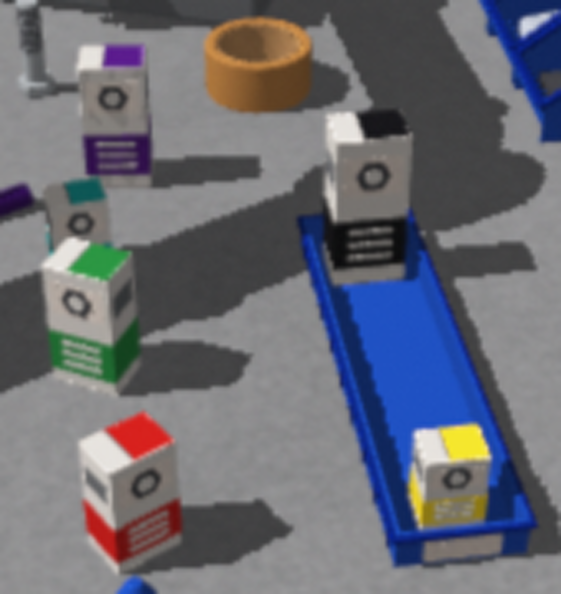

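Corners are readable in both crops. I'll fit the poses to hand-picked corners.

```bash
cat > fit.py <<'E'
import json,numpy as np,cv2
from scipy.optimize import least_squares
def proj(c,P): return cv2.projectPoints(np.float64(P).reshape(-1,3),np.float64(c["rvec"]),np.float64(c["tvec"]),np.array([[c["fx"],0,c["cx"]],[0,c["fy"],c["cy"]],[0,0,1.]]),None)[0][:,0]
S=np.array([[1,1],[1,-1],[-1,-1],[-1,1]])/2
def box(w,t,z,p,off=0,):
    x,y,a=p; R=np.array([[np.cos(a),-np.sin(a)],[np.sin(a),np.cos(a)]])
    return np.c_[(S*[w,t]+[0,off])@R.T+[x,y],np.full(4,z)]
def near(c,P,picks):
    u=proj(c,P); d=np.float64(picks)[:,None]-u[None]
    i=np.linalg.norm(d,axis=2).argmin(1); return d[np.arange(len(i)),i].ravel()
def solve(parts,cams,x0,yaws):
    # parts: list (cam,w,t,z,off,picks)
    f=lambda p:np.concatenate([near(cams[n],box(w,t,z,p,o),k) for n,w,t,z,o,k in parts])
    r=[least_squares(f,[*x0,a],loss='soft_l1',x_scale=[.01,.01,.1]) for a in yaws]
    r.sort(key=lambda s:s.cost); return [(s.x.round(4),round(s.cost,2)) for s in r if s.cost<r[0].cost*2][:3],f(r[0].x).round(1)
DIM=dict(yellow=(.042,.032,.06),turquoise=(.045,.034,.074),red=(.048,.036,.088),green=(.051,.038,.102),purple=(.054,.04,.116),black=(.057,.042,.13))
E
cat > m1.py <<'E'
from station import *
from fit import *
cams={n:{k:v for k,v in read_camera(n).items() if k!="color"} for n in("scene","side")}
tr={"scene":lambda p:(np.float64(p)+.5)/3-.5+[200,190],"side":lambda p:(np.float64(p)+.5)/3.3-.5+[250,140]}
K=dict(
red=dict(scene=([(177,43),(219,39),(225,74),(180,80)],[(185,155),(228,150)]),side=([(80,438),(140,412),(175,440),(121,463)],[(122,572),(182,530),(88,530)])),
green=dict(scene=([(367,87),(412,59),(444,72),(399,106)],[(396,192),(365,163),(440,162)]),side=([(43,279),(73,240),(134,260),(110,298)],[(122,390),(52,370),(139,352)])),
turquoise=dict(scene=([(543,122),(580,124),(578,158),(537,155)],[(529,216),(570,220)]),side=([(108,203),(104,180)],[])),
purple=dict(scene=([(712,146),(760,160),(745,203),(694,190)],[(671,288),(714,303)]),side=([(80,45),(143,45),(145,67),(79,67)],[(86,175),(153,187)])),
black=dict(scene=([(435,240),(490,250),(478,300),(423,292)],[(408,392),(460,410)]),side=([(329,112),(404,111),(411,138),(325,143)],[(331,283),(404,278)])),
yellow=dict(scene=([(92,229),(131,236),(119,272),(78,262)],[(75,308),(115,320)]),side=([(419,428),(484,424),(490,458),(412,463)],[(410,523),(485,525)])))
def ray(n,px,z):
    c=cams[n];R=cv2.Rodrigues(np.float64(c["rvec"]))[0];C=-R.T@np.ravel(c["tvec"]);d=R.T@[(px[0]-c["cx"])/c["fx"],(px[1]-c["cy"])/c["fy"],1]
    return C+d*(z-C[2])/d[2]
yaws=np.arange(-90,90,10)*np.pi/180
def parts(k,z0,off=0):
    w,t,h=DIM[k];return [(n,w,t,z,off,tr[n](p)) for n in("scene","side") for z,p in zip((z0+h,z0),K[k][n]) if p]
for k in K:
    z0=.003*(k in("black","yellow"))
    x0=ray("scene",tr["scene"](np.mean(K[k]["scene"][0],0)),z0+DIM[k][2])[:2]
    print(k,*solve(parts(k,z0),cams,x0,yaws))
tp=[("scene",.086,.356,.028,0,tr["scene"]([(80,227),(33,308),(512,340),(481,430)])),("side",.086,.356,.028,0,tr["side"]([(300,217),(412,212),(391,545),(533,524)]))]
print("tray",*solve(tp,cams,ray("scene",tr["scene"]((260,335)),.02)[:2],[-.2,0,.2]))
print("joint",*solve(tp+parts("yellow",.003,-.1375)+parts("black",.003,.1375),cams,ray("scene",tr["scene"]((260,335)),.02)[:2],[-.2,0,.2]))
print("bottle",ray("scene",(209,221),0),ray("side",(294,369),0))
print("bottle top",ray("scene",(207,182),.14),ray("side",(291,320),.14))
E
python3 m1.py
```

```text
red [(array([ 0.469 , -0.1585,  0.529 ]), np.float64(20.3)), (array([ 0.469 , -0.1585,  0.529 ]), np.float64(20.3)), (array([ 0.469 , -0.1585,  0.529 ]), np.float64(20.3))] [ 0.6 -1.7  0.4 -1.5 -0.2 -2.4 -0.7 -2.  -0.6 -2.4 -0.2 -2.5  1.1 -0.2
 -0.9  1.4 -0.1  0.4  3.9 -2.6  1.4 -0.4  0.4 -3.   0.2 -3. ]
green [(array([ 0.4482,  0.0136, -0.4461]), np.float64(35.53)), (array([ 0.4482,  0.0136, -0.4461]), np.float64(35.53)), (array([ 0.4482,  0.0136, -0.4461]), np.float64(35.53))] [ 0.2 -0.9  0.6 -0.6  0.1 -3.8 -0.4 -2.3  0.4 -3.2  0.7 -5.1  1.2 -3.3
  1.2  3.8  3.1  1.1  1.3  3.   0.8  5.2  1.5 -1.6 -0.1 -3.1  0.4 -3.4]
turquoise [(array([0.4345, 0.1422, 0.1889]), np.float64(9.68)), (array([0.4345, 0.1422, 0.1889]), np.float64(9.68)), (array([0.4345, 0.1422, 0.1889]), np.float64(9.68))] [ 0.8  1.1 -0.6  0.1 -0.1 -1.2  0.4 -0.5  0.6 -1.2  0.7 -1.6  2.4  1.3
  4.1  1.2]
purple [(array([ 0.4726,  0.2793, -0.0471]), np.float64(12.73)), (array([ 0.4726,  0.2793, -0.0471]), np.float64(12.73)), (array([ 0.4726,  0.2793, -0.0471]), np.float64(12.73))] [ 0.9 -0.5  0.  -0.7  0.6 -1.9  0.9 -1.1 
[... 908 characters left out ...]
  1.2  0.   2.8
  2.2  0.8]
joint [(array([ 0.6635, -0.0203,  0.036 ]), np.float64(59.34)), (array([ 0.6635, -0.0203,  0.036 ]), np.float64(59.34)), (array([ 0.6635, -0.0203,  0.036 ]), np.float64(59.34))] [ 0.4 -1.2 -0.2  0.1  1.  -0.2  0.2  1.   1.2  0.1  3.4  1.3  0.3  3.
  2.6  1.2 -0.1  0.7  0.1 -0.2  3.2 -1.   2.5 -0.9 -0.8 -2.6 -0.  -1.9
  3.5 -0.3  3.7  0.5  1.6  0.5 -2.1 -0.1 -1.  -2.5  2.5  0.2  0.3 -0.5
 -0.2 -1.8  2.7 -4.3  3.7 -2.   1.4 -6.4  0.8 -5.2  2.6 -0.4  2.8  1.1
  1.2  0.6 -1.7  0.3  1.3 -0.7  1.8 -0.2]
bottle [ 0.47023714 -0.32746335  0.        ] [ 0.4685158  -0.32495625  0.        ]
bottle top [ 0.47511512 -0.31374482  0.14      ] [ 0.47047456 -0.33157699  0.14      ]
```

```bash
cat > plan.py <<'E'
from station import *
import numpy as np,sys
from scipy.spatial.transform import Rotation as Ro
def state():
    o=get_obs();q=o["tool_rot"];return o,np.array(o["eef_pos"]),Ro.from_quat([q[1],q[2],q[3],q[0]])
def target(yaw):  # tool down, tool y along world yaw
    c,s=np.cos(yaw),np.sin(yaw); return Ro.from_matrix(np.c_[[s,-c,0],[c,s,0],[0,0,-1]])
def go(pos,yaw,n,start=None):
    """constant row reaching pos, yaw(deg, mod 180 nearest) in n rows; start=(pos,R)"""
    o,p,R=state()
    if start: p,R=start
    T=min((target(np.radians(yaw+k)) for k in(0,180)),key=lambda T:(R.inv()*T).magnitude())
    w=(R.inv()*T).as_rotvec(); A=sum(Ro.from_rotvec(w*i/n).as_matrix() for i in range(n))
    s=np.linalg.solve(A,R.inv().apply(np.array(pos)-p))
    print(n,"rows:",(s/.02).round(3),(np.degrees(w)/n/4).round(3)); return np.array(pos),T
E
python3 - <<'E'
from plan import *
go((.5,.06,.36),10.8,32)
E
```

```text
Traceback (most recent call last):
  File "plan.py", line 12, in go
    T=min((target(np.radians(yaw+k)) for k in(0,180)),key=lambda T:(R.inv()*T).magnitude())
  File "plan.py", line 12, in <genexpr>
    T=min((target(np.radians(yaw+k)) for k in(0,180)),key=lambda T:(R.inv()*T).magnitude())
           ~~~~~~^^^^^^^^^^^^^^^^^^^
  File "plan.py", line 7, in target
    c,s=np.cos(yaw),np.sin(yaw); return Ro.from_matrix(np.c_[[s,-c,0],[c,s,0],[0,0,-1]])
                                        ~~~~~~~~~~~~~~^^^^^^^^^^^^^^^^^^^^^^^^^^^^^^^^^^
  File "scipy/spatial/transform/_rotation.pyx", line 1143, in scipy.spatial.transform._rotation.Rotation.from_matrix
ValueError: Non-positive determinant (left-handed or null coordinate frame) in rotation matrix 0: [[ 0.18738131  0.98228725  0.        ]
 [-0.98228725  0.18738131  0.        ]
 [ 0.          0.         -1.        ]].
```

```bash
sed -i 's/\[s,-c,0\]/[-s,c,0]/' plan.py
python3 - <<'E'
from plan import *
go((.5,.06,.36),10.8,32)
E
```

```text
32 rows: [-0.917 -0.288 -0.202] [-0.     0.     0.424]
```

Request:
{"op": "jog_arm", "data": {"moves": [-0.92,-0.29,-0.2,0,0,0.42,1,-0.92,-0.29,-0.2,0,0,0.42,1,-0.92,-0.29,-0.2,0,0,0.42,1,-0.92,-0.29,-0.2,0,0,0.42,1,-0.92,-0.29,-0.2,0,0,0.42,1,-0.92,-0.29,-0.2,0,0,0.42,1,-0.92,-0.29,-0.2,0,0,0.42,1,-0.92,-0.29,-0.2,0,0,0.42,1]}}

```text
t: 0.87
eef_pos: [0.3881, 0.4954, 0.2639]
tool_rot: [0.0, 0.33, 0.944, 0.0]
contact_force: [0.0, 0.5, 0.1]
gripper_width: 1.0
grasp_force: 0.0
```

Request:
{"op": "jog_arm", "data": {"moves": [-0.92,-0.29,-0.2,0,0,0.42,1,-0.92,-0.29,-0.2,0,0,0.42,1,-0.92,-0.29,-0.2,0,0,0.42,1,-0.92,-0.29,-0.2,0,0,0.42,1,-0.92,-0.29,-0.2,0,0,0.42,1,-0.92,-0.29,-0.2,0,0,0.42,1,-0.92,-0.29,-0.2,0,0,0.42,1,-0.92,-0.29,-0.2,0,0,0.42,1]}}

```text
t: 1.53
eef_pos: [0.4604, 0.3599, 0.2957]
tool_rot: [-0.0, 0.438, 0.899, 0.0]
contact_force: [-0.1, 0.9, -0.8]
gripper_width: 1.003
grasp_force: 0.0
```

Request:
{"op": "jog_arm", "data": {"moves": [-0.92,-0.29,-0.2,0,0,0.42,1,-0.92,-0.29,-0.2,0,0,0.42,1,-0.92,-0.29,-0.2,0,0,0.42,1,-0.92,-0.29,-0.2,0,0,0.42,1,-0.92,-0.29,-0.2,0,0,0.42,1,-0.92,-0.29,-0.2,0,0,0.42,1,-0.92,-0.29,-0.2,0,0,0.42,1,-0.92,-0.29,-0.2,0,0,0.42,1]}}

```text
t: 2.2
eef_pos: [0.4994, 0.2109, 0.3277]
tool_rot: [-0.0, 0.54, 0.841, 0.0]
contact_force: [-0.7, -0.1, -0.6]
gripper_width: 1.005
grasp_force: 0.0
```

Request:
{"op": "jog_arm", "data": {"moves": [-0.92,-0.29,-0.2,0,0,0.42,1,-0.92,-0.29,-0.2,0,0,0.42,1,-0.92,-0.29,-0.2,0,0,0.42,1,-0.92,-0.29,-0.2,0,0,0.42,1,-0.92,-0.29,-0.2,0,0,0.42,1,-0.92,-0.29,-0.2,0,0,0.42,1,-0.92,-0.29,-0.2,0,0,0.42,1,-0.92,-0.29,-0.2,0,0,0.42,1]}}

```text
t: 2.87
eef_pos: [0.5027, 0.0569, 0.3597]
tool_rot: [-0.0, 0.635, 0.772, 0.0]
contact_force: [-0.2, -0.5, -0.4]
gripper_width: 0.997
grasp_force: 0.0
```

Run:
```python
from plan import *
import cv2,pickle
c=read_camera("wrist");cv2.imwrite("pics/w1.png",c["color"]);pickle.dump(c,open("w1.pkl","wb"))
R=cv2.Rodrigues(np.float64(c["rvec"]))[0];print(c["fx"],-R.T@np.ravel(c["tvec"]),R.round(3).tolist(),state()[1],state()[2].as_matrix().round(3).tolist())
```

```text
374.01741068544266 [0.49005366 0.12102509 0.50305787] [[0.981, 0.194, -0.001], [0.187, -0.947, 0.26], [0.05, -0.256, -0.965]] [0.50283539 0.05226081 0.36068846] [[-0.186, 0.982, 0.001], [0.982, 0.186, -0.001], [-0.001, 0.001, -1.0]]
```

View pics/w1.png

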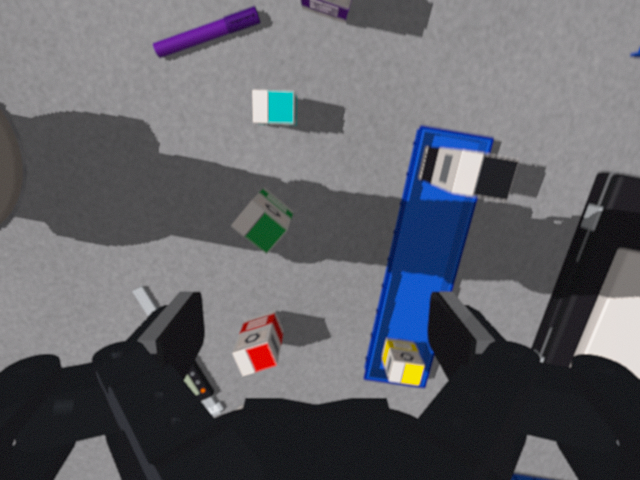

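Wrist: turquoise (273,107), green (262,222), red (260,345), tray running from black (455,168) to yellow (404,362); purple cut off at the top. Zooming in on tiles for corners.

Run:
```python
import cv2,numpy as np
i=cv2.imread("pics/w1.png")
T=[cv2.resize(i[y:y+66,x:x+66],None,fx=4,fy=4,interpolation=cv2.INTER_CUBIC) for x,y in((240,75),(230,187),(230,310),(412,120),(364,328),(435,120))]
cv2.imwrite("pics/w1t.png",np.vstack([np.hstack(T[:3]),np.hstack(T[3:])]))
```

```text
(no output)
```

View pics/w1t.png

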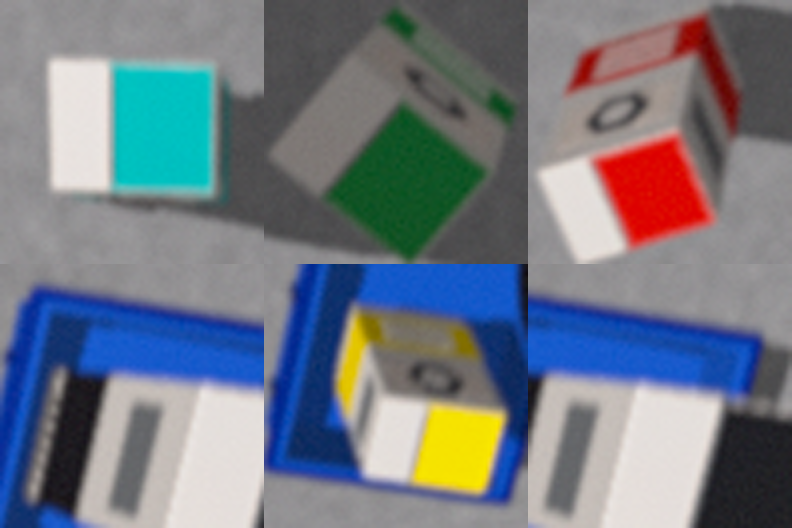

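Tiles show each lid as a white strip plus colour, with clear corners. Refit with wrist data.

```bash
cat > m2.py <<'E'
from fit import *
import pickle
cams={"w":pickle.load(open("w1.pkl","rb"))}
O=dict(turquoise=(240,75),green=(230,187),red=(230,310),yellow=(364,328))
f=lambda o,p:(np.float64(p)+.5)/4-.5+np.array(o)
K=dict(turquoise=([(50,60),(215,66),(214,194),(50,189)],[]),
green=([(3,156),(94,52),(223,172),(146,260)],[(130,5),(250,115)]),
red=([(10,170),(150,135),(188,222),(55,264)],[(57,50),(180,10)]),
yellow=([(110,133),(243,147),(222,230),(95,212)],[(95,40),(205,55)]))
G=dict(turquoise=(.4345,.142),green=(.448,.0136),red=(.469,-.1585),yellow=(.668,-.1577))
def parts(k,z0=0,off=0):
    w,t,h=DIM[k]; return [("w",w,t,z,off,f(O[k],p)) for z,p in zip((z0+h,z0),K[k]) if p]
Y=np.arange(-90,90,10)*np.pi/180
for k in K: print(k,*solve(parts(k,.003*(k=="yellow")),cams,G[k],Y))
tp=[("w",.086,.356,.028,0,[f((412,120),(38,24)),f((435,120),(230,74)),f((364,328),(2,204)),f((364,328),(244,236))])]
print("tray",*solve(tp,cams,(.6635,-.02),[0]))
print("joint",*solve(tp+parts("yellow",.003,-.1375),cams,(.6635,-.02),[0]))
E
python3 m2.py
```

```text
turquoise [(array([0.4384, 0.1405, 0.1623]), np.float64(0.44)), (array([0.4384, 0.1405, 0.1623]), np.float64(0.44)), (array([0.4384, 0.1405, 0.1623]), np.float64(0.44))] [ 0.3  0.4 -0.3  0.4  0.  -0.5 -0.  -0.4]
green [(array([ 0.4472,  0.0111, -0.5228]), np.float64(9.22)), (array([ 0.4472,  0.0111, -0.5228]), np.float64(9.22)), (array([ 0.4472,  0.0111, -0.5228]), np.float64(9.22))] [ 0.7  0.1  2.  -0.2 -1.8 -0.3  0.6 -2.9 -1.7  0.8 -0.6  3.8]
red [(array([ 0.4676, -0.1638,  0.5302]), np.float64(5.82)), (array([ 0.4676, -0.1638,  0.5302]), np.float64(5.82)), (array([ 0.4676, -0.1638,  0.5302]), np.float64(5.82))] [ 0.6 -1.4 -0.1  1.  -0.8 -1.1  1.  -1.4 -0.6  2.1 -0.1  1.8]
yellow [(array([ 0.6708, -0.161 ,  0.0366]), np.float64(4.93)), (array([ 0.6708, -0.161 ,  0.0366]), np.float64(4.93)), (array([ 0.6708, -0.161 ,  0.0366]), np.float64(4.93))] [-2.7  0.3  0.  -0.6  0.2 -0.1 -1.4 -0.4  1.7  0.5  1.7  0.3]
tray [(array([ 0.6654, -0.0217,  0.039 ]), np.float64(6.14))] [-0.9 -1.5  1.8 -0.3 -2.3  1.7  0.9  1.8]
joint [(array([ 0.6655, -0.0232,  0.039 ]), np.float64(11.94))] [-0.6 -2.8  2.1 -1.6 -2.1  0.8  1.1  0.9 -2.7  0.5 -0.1 -0.3  0.1  0.2
 -1.5 -0.1  1.6  0.7  1.7  0.5]
```

Run:
```python
from plan import *
print(state()[1])
s=go((.4378,.1408,.12),9.45,16); s=go((.4378,.1408,.042),9.45,8,s)
```

```text
[0.50283539 0.05226081 0.36068846]
16 rows: [ 0.309 -0.152  0.752] [0.001 0.001 0.02 ]
8 rows: [0.    0.    0.488] [0. 0. 0.]
```

Request:
{"op": "jog_arm", "data": {"moves": [0.31,-0.15,0.75,0,0,0.02,1,0.31,-0.15,0.75,0,0,0.02,1,0.31,-0.15,0.75,0,0,0.02,1,0.31,-0.15,0.75,0,0,0.02,1,0.31,-0.15,0.75,0,0,0.02,1,0.31,-0.15,0.75,0,0,0.02,1,0.31,-0.15,0.75,0,0,0.02,1,0.31,-0.15,0.75,0,0,0.02,1]}}

```text
t: 3.58
eef_pos: [0.4696, 0.1026, 0.2388]
tool_rot: [0.0, 0.639, 0.77, 0.0]
contact_force: [0.7, 0.3, 0.4]
gripper_width: 1.0
grasp_force: 0.0
```

Request:
{"op": "jog_arm", "data": {"moves": [0.31,-0.15,0.75,0,0,0.02,1,0.31,-0.15,0.75,0,0,0.02,1,0.31,-0.15,0.75,0,0,0.02,1,0.31,-0.15,0.75,0,0,0.02,1,0.31,-0.15,0.75,0,0,0.02,1,0.31,-0.15,0.75,0,0,0.02,1,0.31,-0.15,0.75,0,0,0.02,1,0.31,-0.15,0.75,0,0,0.02,1]}}

```text
t: 4.25
eef_pos: [0.4373, 0.1472, 0.1189]
tool_rot: [0.0, 0.643, 0.766, 0.0]
contact_force: [0.8, 0.1, 0.2]
gripper_width: 1.003
grasp_force: 0.0
```

Run:
```python
from plan import *
import cv2,pickle
c=read_camera("wrist");cv2.imwrite("pics/w2.png",c["color"]);pickle.dump(c,open("w2.pkl","wb"))
print(state()[1]); s=go((.4378,.1408,.042),9.45,8)
```

```text
[0.43487996 0.14780529 0.11644863]
8 rows: [-0.046  0.012  0.465] [-0.007  0.001  0.02 ]
```

View pics/w2.png

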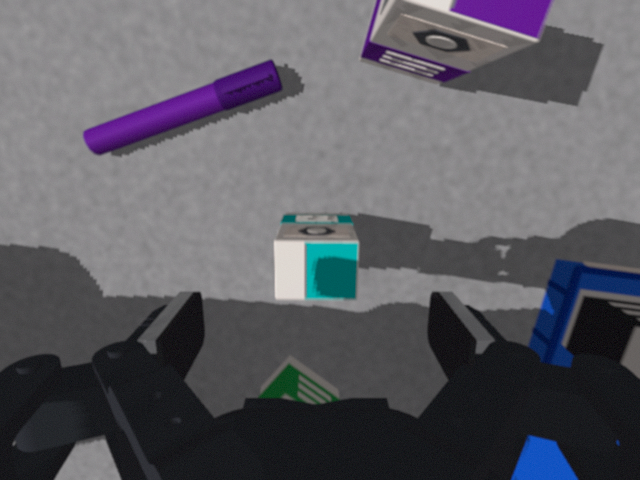

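Wrist: turquoise lid corners at (274,240), (357,241), (357,299), (275,299), centred between the fingers; purple at the top right.

Run:
```python
from plan import *
from fit import *
import pickle
cams={"w":pickle.load(open("w2.pkl","rb"))}
print(*solve([("w",.045,.034,.074,0,[(274,240.5),(357.5,240.5),(357.5,299),(275,299)])],cams,(.4378,.1408),[.16]))
c=read_camera("wrist");print(state()[1])
```

```text
[(array([0.4384, 0.1424, 0.1776]), np.float64(2.11))] [ 1.   0.5 -1.6  0.7  0.2 -0.6 -0.  -0.8]
[0.43545096 0.1471836  0.1177169 ]
```

Request:
{"op": "jog_arm", "data": {"moves": [-0.04,0.01,0.47,0,0,0.02,1,-0.04,0.01,0.47,0,0,0.02,1,-0.04,0.01,0.47,0,0,0.02,1,-0.04,0.01,0.47,0,0,0.02,1,-0.04,0.01,0.47,0,0,0,1,-0.04,0.01,0.47,0,0,0,1,-0.04,0.01,0.47,0,0,0,1,-0.04,0.01,0.47,0,0,0,1]}}

```text
t: 5.02
eef_pos: [0.4399, 0.1411, 0.0431]
tool_rot: [-0.0, 0.645, 0.764, -0.0]
contact_force: [-0.6, -0.2, 0.1]
gripper_width: 0.997
grasp_force: 0.0
```

Request:
{"op": "jog_arm", "data": {"moves": [0,0,0,0,0,0,1,0,0,0,0,0,0,1,0,0,0,0,0,0,0,0,0,0,0,0,0,0,0,0,0,0,0,0,0,0,0,0,0,0,0,0,0,0,0,0,0,0,0,0,0,0,0,0,0,0], "grip_force": 40}}

```text
t: 5.68
eef_pos: [0.4402, 0.1416, 0.0446]
tool_rot: [0.0, 0.645, 0.765, 0.0]
contact_force: [-1.5, -0.4, 7.1]
gripper_width: 0.518
grasp_force: 40.9
```

Run:
```python
from plan import *
o,p,R=state();print(p,o["gripper_width"],o["grasp_force"],o["contact_force"],np.degrees(np.arctan2(*R.as_matrix()[[1,0],1])))
s=go((.4383,.1415,.142),9.6,8);s=go((.6682,-.1079,.145),2.15,24,s);s=go((.6682,-.1079,.045),2.15,8,s)
```

```text
[0.44016983 0.14155198 0.04462804] 0.5177323512114406 40.86092948913574 [-1.49305806 -0.38882225  7.09203656] 9.731292396906408
8 rows: [ 0.002 -0.011 -0.609] [ 0.001 -0.001  0.004]
24 rows: [-0.567  0.422 -0.006] [0.    0.    0.078]
8 rows: [0.    0.    0.625] [0. 0. 0.]
```

Request:
{"op": "jog_arm", "data": {"moves": [0,0,-0.6,0,0,0,0,0,0,-0.6,0,0,0,0,0,0,-0.6,0,0,0,0,0,0,-0.6,0,0,0,0,0,0,-0.6,0,0,0,0,0,0,-0.6,0,0,0,0,0,0,-0.6,0,0,0,0,0,0,-0.6,0,0,0,0]}}

```text
t: 6.35
eef_pos: [0.4396, 0.1412, 0.1405]
tool_rot: [-0.0, 0.645, 0.765, -0.0]
contact_force: [0.0, -0.1, -1.8]
gripper_width: 0.521
grasp_force: 41.6
```

Request:
{"op": "jog_arm", "data": {"moves": [-0.57,0.42,0,0,0,0.08,0,-0.57,0.42,0,0,0,0.08,0,-0.57,0.42,0,0,0,0.08,0,-0.57,0.42,0,0,0,0.08,0,-0.57,0.42,0,0,0,0.08,0,-0.57,0.42,0,0,0,0.08,0,-0.57,0.42,0,0,0,0.08,0,-0.57,0.42,0,0,0,0.08,0]}}

```text
t: 7.02
eef_pos: [0.5204, 0.0606, 0.1399]
tool_rot: [-0.0, 0.662, 0.75, -0.0]
contact_force: [0.2, -0.0, -2.3]
gripper_width: 0.519
grasp_force: 41.7
```

Request:
{"op": "jog_arm", "data": {"moves": [-0.57,0.42,0,0,0,0.08,0,-0.57,0.42,0,0,0,0.08,0,-0.57,0.42,0,0,0,0.08,0,-0.57,0.42,0,0,0,0.08,0,-0.57,0.42,0,0,0,0.08,0,-0.57,0.42,0,0,0,0.08,0,-0.57,0.42,0,0,0,0.08,0,-0.57,0.42,0,0,0,0.08,0]}}

```text
t: 7.68
eef_pos: [0.5973, -0.0235, 0.14]
tool_rot: [-0.0, 0.678, 0.735, -0.0]
contact_force: [0.2, -0.5, -1.9]
gripper_width: 0.519
grasp_force: 41.7
```

Request:
{"op": "jog_arm", "data": {"moves": [-0.57,0.42,0,0,0,0.08,0,-0.57,0.42,0,0,0,0.08,0,-0.57,0.42,0,0,0,0.08,0,-0.57,0.42,0,0,0,0.08,0,-0.57,0.42,0,0,0,0.08,0,-0.57,0.42,0,0,0,0.07,0,0,0,0,0,0,0,0,0,0,0,0,0,0,0]}}

```text
t: 8.35
eef_pos: [0.6515, -0.0884, 0.1399]
tool_rot: [0.0, 0.691, 0.723, -0.0]
contact_force: [0.1, -0.2, -1.7]
gripper_width: 0.521
grasp_force: 41.8
```

Run:
```python
from plan import *
import cv2,pickle
c=read_camera("wrist");cv2.imwrite("pics/w3.png",c["color"]);pickle.dump(c,open("w3.pkl","wb"))
o,p,R=state();print(p,o["gripper_width"],o["grasp_force"],o["contact_force"],np.degrees(np.arctan2(*R.as_matrix()[[1,0],1])))
s=go((.6682,-.1079,.065),2.15,8)
```

```text
[ 0.65110341 -0.08735505  0.13978519] 0.5171884363851498 41.75103485584259 [-0.23631193  0.0085933  -0.7724538 ] 2.7029149625150017
8 rows: [-0.133  0.101  0.467] [-0.001 -0.001  0.017]
```

View pics/w3.png

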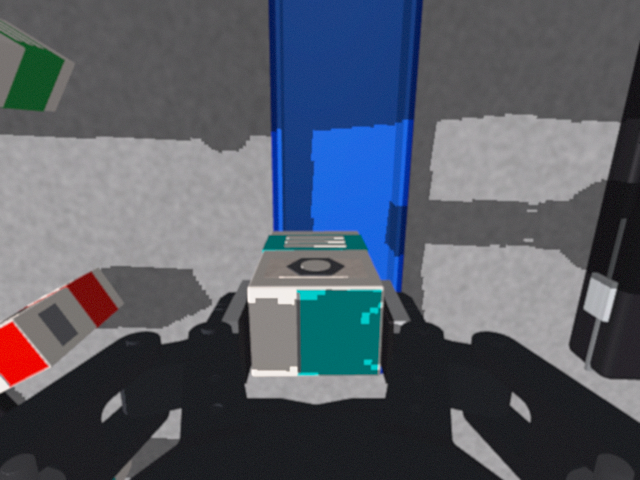

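Turquoise is held square (lid corners ≈(250,289), (383,289), (385,375), (247,374)). The tray's outer rims run (268,0)-(273,225) and (423,0)-(403,290). I'll use both to refine the placing.

```bash
cat > ray.py <<'E'
import numpy as np,cv2
def ray(c,px,z):
    R=cv2.Rodrigues(np.float64(c["rvec"]))[0];C=-R.T@np.ravel(c["tvec"]);d=R.T@[(px[0]-c["cx"])/c["fx"],(px[1]-c["cy"])/c["fy"],1]
    return (C+d*(z-C[2])/d[2])[:2]
E
python3 - <<'E'
from plan import *
from fit import *
from ray import ray
import pickle
c=pickle.load(open("w3.pkl","rb"))
print(*solve([("w",.045,.034,.1392+.0302,0,[(250,289),(383,289),(385,375),(247,374)])],{"w":c},(.651,-.087),[.04]))
cy,s=np.cos(.0375),np.sin(.0375)
for p in((269,2),(273,225),(423,2),(403,285)):
    r=ray(c,p,.028)-[.665,-.0215]; print(p,r+[.665,-.0215],"tray frame",np.array([[cy,s],[-s,cy]])@r)
o,p,R=state();print(p)
E
```

```text
[(array([ 0.6518, -0.0885,  0.0454]), np.float64(16.67))] [ 2.2  1.5 -2.2  1.3  4.7 -2.6 -5.3 -3.4]
(269, 2) [0.61664963 0.05269892] tray frame [-0.04553457  0.07595947]
(273, 225) [ 0.62139666 -0.08593666] tray frame [-0.0459885  -0.06275662]
(423, 2) [0.70969034 0.05701215] tray frame [0.04760243 0.07678146]
(403, 285) [ 0.71735677 -0.126727  ] tray frame [ 0.04837487 -0.10711594]
[ 0.65110341 -0.08735505  0.13978519]
```

Request:
{"op": "jog_arm", "data": {"moves": [-0.18,0.14,0,0,0,0.02,0,-0.18,0.14,0,0,0,0.02,0,-0.18,0.14,0,0,0,0.02,0,-0.18,0.14,0,0,0,0.02,0,-0.18,0.14,0,0,0,0.02,0,-0.18,0.14,0,0,0,0.02,0,0,0,0,0,0,0,0,0,0,0,0,0,0,0]}}

```text
t: 9.07
eef_pos: [0.6691, -0.1086, 0.14]
tool_rot: [0.0, 0.693, 0.721, -0.0]
contact_force: [0.7, 0.6, -1.4]
gripper_width: 0.516
grasp_force: 41.8
```

Request:
{"op": "jog_arm", "data": {"moves": [0,0,0.55,0,0,0,0,0,0,0.55,0,0,0,0,0,0,0.55,0,0,0,0,0,0,0.55,0,0,0,0,0,0,0.55,0,0,0,0,0,0,0.55,0,0,0,0,0,0,0.55,0,0,0,0,0,0,0,0,0,0,0]}}

```text
t: 9.73
eef_pos: [0.6672, -0.1077, 0.06]
tool_rot: [-0.002, 0.693, 0.721, -0.001]
contact_force: [-1.0, 0.4, -1.5]
gripper_width: 0.517
grasp_force: 41.7
```

```bash
cat > chk.py <<'E'
from plan import *
import sys
X=[float(a) for a in sys.argv[1:]]
Q=[];T=[]
o,p,R=state();print(p.round(4),"grip",round(o["gripper_width"],3),round(o["grasp_force"],1),"F",np.round(o["contact_force"],1),"t",round(o["t"],2),"yaw",np.degrees(np.arctan2(*R.as_matrix()[[1,0],1])).round(2))
s=None
for i in range(0,len(X),5): s=go(X[i:i+3],X[i+3],int(X[i+4]),s)
E
python3 chk.py .6687 -.108 .0476 2.15 6
```

```text
[ 0.6672 -0.1077  0.06  ] grip 0.517 41.7 F [-1.   0.4 -1.5] t 9.73 yaw 2.26
6 rows: [-0.003  0.012  0.103] [-0.01  -0.001  0.004]
```

Request:
{"op": "jog_arm", "data": {"moves": [0,0.02,0.09,0,0,0,0,0,0.02,0.09,0,0,0,0,0,0,0.09,0,0,0,0,0,0,0.09,0,0,0,0,0,0,0.09,0,0,0,0,0,0,0.09,0,0,0,0,0,0,0,0,0,0,0,0,0,0,0,0,0,0]}}

```text
t: 10.4
eef_pos: [0.6697, -0.1081, 0.0522]
tool_rot: [-0.0, 0.693, 0.721, -0.0]
contact_force: [0.6, -0.5, -1.1]
gripper_width: 0.518
grasp_force: 41.7
```

Request:
{"op": "jog_arm", "data": {"moves": [0,0,0.04,0,0,0,0,0,0,0.04,0,0,0,0,0,0,0.04,0,0,0,0,0,0,0.04,0,0,0,0,0,0,0,0,0,0,0,0,0,0,0,0,0,0,0,0,0,0,0,0,0,0,0,0,0,0,0,0]}}

```text
t: 11.07
eef_pos: [0.6699, -0.1081, 0.0491]
tool_rot: [0.0, 0.693, 0.721, 0.0]
contact_force: [0.4, -1.0, -2.3]
gripper_width: 0.521
grasp_force: 41.7
```

Request:
{"op": "jog_arm", "data": {"moves": [0,0,0.04,0,0,0,0,0,0,0.04,0,0,0,0,0,0,0,0,0,0,0,0,0,0,0,0,0,0,0,0,0,0,0,0,0,0,0,0,0,0,0,0,0,0,0,0,0,0,0,0,0,0,0,0,0,0]}}

```text
t: 11.73
eef_pos: [0.6699, -0.1082, 0.0478]
tool_rot: [0.0, 0.693, 0.721, 0.0]
contact_force: [-1.6, 0.1, 4.7]
gripper_width: 0.52
grasp_force: 42.3
```

Request:
{"op": "jog_arm", "data": {"moves": [0,0,0,0,0,0,0.6,0,0,0,0,0,0,0.7,0,0,0,0,0,0,0.85,0,0,0,0,0,0,1,0,0,0,0,0,0,1,0,0,0,0,0,0,1,0,0,0,0,0,0,1,0,0,-0.2,0,0,0,1]}}

```text
t: 12.4
eef_pos: [0.6692, -0.1079, 0.0508]
tool_rot: [-0.001, 0.693, 0.721, -0.0]
contact_force: [0.1, -0.4, -0.4]
gripper_width: 1.001
grasp_force: 0.0
```

Request:
{"op": "jog_arm", "data": {"moves": [0,0,-0.8,0,0,0,1,0,0,-0.8,0,0,0,1,0,0,-0.8,0,0,0,1,0,0,-0.8,0,0,0,1,0,0,-0.8,0,0,0,1,0,0,-0.8,0,0,0,1,0,0,-0.8,0,0,0,1,0,0,0,0,0,0,1]}}

```text
t: 13.07
eef_pos: [0.6718, -0.1088, 0.1674]
tool_rot: [0.002, 0.693, 0.721, 0.002]
contact_force: [0.8, -0.6, -0.1]
gripper_width: 0.998
grasp_force: 0.0
```

```bash
python3 chk.py .4683 -.168 .15 30.4 14
```

```text
[ 0.6718 -0.1088  0.1674] grip 0.998 0.0 F [ 0.8 -0.6 -0.1] t 13.07 yaw 2.23
14 rows: [-0.012 -0.765  0.06 ] [ 0.006  0.002 -0.503]
```

Request:
{"op": "jog_arm", "data": {"moves": [0.02,-0.76,0.06,0,0,-0.5,1,0.02,-0.76,0.06,0,0,-0.5,1,0.02,-0.76,0.06,0,0,-0.5,1,0.02,-0.76,0.06,0,0,-0.5,1,0.02,-0.76,0.06,0,0,-0.5,1,0.02,-0.76,0.06,0,0,-0.5,1,0.02,-0.76,0.06,0,0,-0.5,1,0.02,-0.76,0.06,0,0,-0.5,1]}}

```text
t: 13.73
eef_pos: [0.5486, -0.1243, 0.1534]
tool_rot: [-0.0, 0.585, 0.811, -0.0]
contact_force: [0.2, -0.3, -0.3]
gripper_width: 0.998
grasp_force: 0.0
```

Request:
{"op": "jog_arm", "data": {"moves": [0.02,-0.76,0.06,0,0,-0.5,1,0.02,-0.76,0.06,0,0,-0.5,1,0.02,-0.76,0.06,0,0,-0.5,1,0.02,-0.76,0.06,0,0,-0.5,1,0.02,-0.76,0.06,0,0,-0.5,1,0.02,-0.76,0.06,0,0,-0.5,1,0,0,0,0,0,0,1,0,0,0,0,0,0,1]}}

```text
t: 14.4
eef_pos: [0.4646, -0.1584, 0.1466]
tool_rot: [-0.0, 0.499, 0.867, 0.0]
contact_force: [1.3, -0.2, 1.0]
gripper_width: 0.998
grasp_force: 0.0
```

```bash
python3 chk.py .4683 -.162 .055 30.4 8;  python3 - <<'E'
from station import *
import cv2,pickle
for n in("wrist",):
    c=read_camera(n);cv2.imwrite("pics/w4.png",c["color"]);pickle.dump(c,open("w4.pkl","wb"))
E
```

```text
[ 0.4646 -0.1584  0.1466] grip 0.998 0.0 F [ 1.3 -0.2  1. ] t 14.4 yaw 30.12
8 rows: [-0.031  0.008  0.572] [ 0.    -0.001 -0.009]
```

View pics/w4.png

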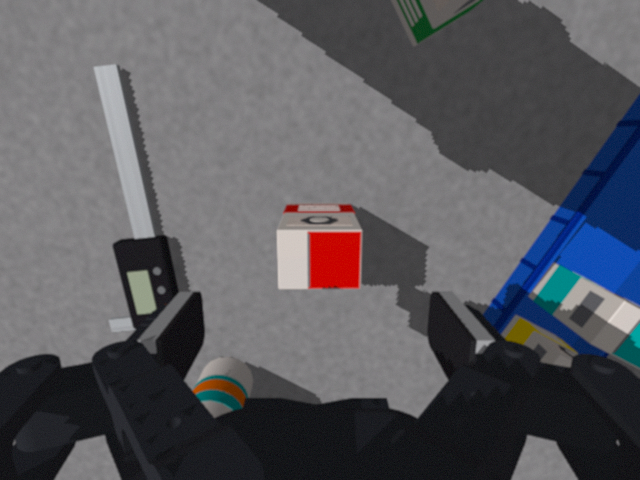

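Red lid corners at (277,229), (361,230), (361,289), (277,289), square in the view; bottle and caliper are clear of the fingers.

```bash
python3 - <<'E'
from fit import *
import pickle
print(*solve([("w",.048,.036,.088,0,[(277,229.5),(361.5,230),(361.5,289.5),(277,289.5)])],{"w":pickle.load(open("w4.pkl","rb"))},(.468,-.162),[.53]))
E
python3 chk.py .4683 -.162 .055 30.4 8
```

```text
[(array([ 0.4682, -0.1607,  0.5242]), np.float64(1.53))] [ 0.7 -0.1 -1.   0.3  1.2 -0.2 -0.9 -0. ]
[ 0.4656 -0.1579  0.1467] grip 1.001 0.0 F [ 0.1  0.7 -0.2] t 14.45 yaw 30.18
8 rows: [-0.03   0.002  0.573] [ 0.001  0.    -0.007]
```

Request:
{"op": "jog_arm", "data": {"moves": [-0.03,0.01,0.57,0,0,0,1,-0.03,0.01,0.57,0,0,0,1,-0.03,0.01,0.57,0,0,0,1,-0.03,0.01,0.57,0,0,0,1,-0.02,0,0.57,0,0,0,1,-0.02,0,0.57,0,0,0,1,-0.02,0,0.57,0,0,0,1,-0.02,0,0.57,0,0,0,1]}}

```text
t: 15.12
eef_pos: [0.4688, -0.1607, 0.0547]
tool_rot: [0.0, 0.498, 0.867, 0.0]
contact_force: [0.3, -0.6, 0.5]
gripper_width: 0.999
grasp_force: 0.0
```

Request:
{"op": "jog_arm", "data": {"moves": [0,0,0,0,0,0,1,0,0,0,0,0,0,1,0,0,0,0,0,0,0,0,0,0,0,0,0,0,0,0,0,0,0,0,0,0,0,0,0,0,0,0,0,0,0,0,0,0,0,0,0,0,0,0,0,0], "grip_force": 40}}

```text
t: 15.78
eef_pos: [0.4684, -0.1613, 0.0562]
tool_rot: [0.001, 0.498, 0.867, 0.0]
contact_force: [-1.1, -0.1, 6.1]
gripper_width: 0.556
grasp_force: 41.4
```

```bash
for i in 1 2 ; do python3 chk.py .4682 -.161 .185 30.1 8 .6667 -.055 .185 2.15 16 | cat; done
```

```text
[ 0.4684 -0.1613  0.0562] grip 0.556 41.4 F [-1.1 -0.1  6.1] t 15.78 yaw 30.24
8 rows: [ 0.002  0.001 -0.805] [0.002 0.001 0.005]
16 rows: [0.137 0.697 0.   ] [0.    0.    0.437]
[ 0.4684 -0.1613  0.0562] grip 0.556 41.4 F [-1.1 -0.1  6.1] t 15.78 yaw 30.24
8 rows: [ 0.002  0.001 -0.805] [0.002 0.001 0.005]
16 rows: [0.137 0.697 0.   ] [0.    0.    0.437]
```

Request:
{"op": "jog_arm", "data": {"moves": [0,0,-0.8,0,0,0,0,0,0,-0.8,0,0,0,0,0,0,-0.8,0,0,0,0,0,0,-0.8,0,0,0,0,0,0,-0.8,0,0,0,0,0,0,-0.8,0,0,0,0,0,0,-0.8,0,0,0,0,0,0,-0.8,0,0,0,0]}}

```text
t: 16.45
eef_pos: [0.4671, -0.1611, 0.184]
tool_rot: [-0.0, 0.498, 0.867, -0.0]
contact_force: [0.4, 0.1, -2.7]
gripper_width: 0.554
grasp_force: 42.4
```

Request:
{"op": "jog_arm", "data": {"moves": [0.14,0.7,0,0,0,0.44,0,0.14,0.7,0,0,0,0.44,0,0.14,0.7,0,0,0,0.44,0,0.14,0.7,0,0,0,0.44,0,0.14,0.7,0,0,0,0.44,0,0.14,0.7,0,0,0,0.44,0,0.14,0.7,0,0,0,0.44,0,0.14,0.7,0,0,0,0.44,0]}}

```text
t: 17.12
eef_pos: [0.5605, -0.0946, 0.183]
tool_rot: [-0.001, 0.601, 0.799, -0.0]
contact_force: [0.1, 0.1, -1.9]
gripper_width: 0.556
grasp_force: 42.6
```

Request:
{"op": "jog_arm", "data": {"moves": [0.14,0.7,0,0,0,0.44,0,0.14,0.7,0,0,0,0.44,0,0.14,0.7,0,0,0,0.44,0,0.14,0.7,0,0,0,0.44,0,0.14,0.7,0,0,0,0.44,0,0.14,0.7,0,0,0,0.44,0,0.14,0.7,0,0,0,0.44,0,0.14,0.7,0,0,0,0.44,0]}}

```text
t: 17.78
eef_pos: [0.6667, -0.0532, 0.1827]
tool_rot: [-0.001, 0.695, 0.719, -0.0]
contact_force: [0.8, -0.1, -2.0]
gripper_width: 0.553
grasp_force: 42.6
```

Request:
{"op": "jog_arm", "data": {"moves": [0,0,0,0,0,0,0,0,0,0,0,0,0,0,0,0,0,0,0,0,0,0,0,0,0,0,0,0,0,0,0,0,0,0,0,0,0,0,0,0,0,0,0,0,0,0,0,0,0,0,0,0,0,0,0,0]}}

```text
t: 18.45
eef_pos: [0.6666, -0.0539, 0.1836]
tool_rot: [-0.0, 0.694, 0.72, 0.0]
contact_force: [0.0, -0.1, -2.5]
gripper_width: 0.552
grasp_force: 42.4
```

```bash
python3 chk.py .6670 -.055 .071 2.15 7;  python3 - <<'E'
from station import *
import cv2,pickle
c=read_camera("wrist");cv2.imwrite("pics/w5.png",c["color"]);pickle.dump(c,open("w5.pkl","wb"))
E
```

```text
[ 0.6666 -0.0539  0.1836] grip 0.552 42.4 F [ 0.  -0.1 -2.5] t 18.45 yaw 2.08
7 rows: [-0.008  0.002  0.804] [ 0.    -0.    -0.002]
```

View pics/w5.png

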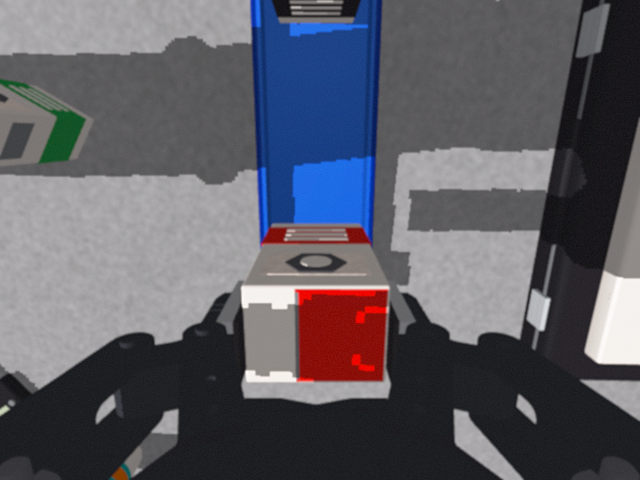

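Red is held square over its slot; the tray looks unmoved. Lowering.

Request:
{"op": "jog_arm", "data": {"moves": [-0.01,0,0.8,0,0,0,0,-0.01,0,0.8,0,0,0,0,-0.01,0,0.8,0,0,0,0,-0.01,0,0.8,0,0,0,0,0,0,0.8,0,0,0,0,0,0,0.8,0,0,0,0,0,0,0.7,0,0,0,0,0,0,0,0,0,0,0]}}

```text
t: 19.17
eef_pos: [0.6647, -0.0542, 0.0703]
tool_rot: [-0.002, 0.694, 0.72, -0.002]
contact_force: [-0.7, 0.4, -1.4]
gripper_width: 0.558
grasp_force: 42.4
```

Request:
{"op": "jog_arm", "data": {"moves": [0,0,0.1,0,0,0,0,0,0,0.1,0,0,0,0,0,0,0.1,0,0,0,0,0,0,0.1,0,0,0,0,0,0,0.1,0,0,0,0,0,0,0,0,0,0,0,0,0,0,0,0,0,0,0,0,0,0,0,0,0]}}

```text
t: 19.83
eef_pos: [0.6669, -0.0546, 0.0637]
tool_rot: [0.0, 0.694, 0.72, 0.0]
contact_force: [0.1, -0.1, -2.7]
gripper_width: 0.554
grasp_force: 42.4
```

Request:
{"op": "jog_arm", "data": {"moves": [0,0,0.05,0,0,0,0,0,0,0.05,0,0,0,0,0,0,0.05,0,0,0,0,0,0,0.05,0,0,0,0,0,0,0,0,0,0,0,0,0,0,0,0,0,0,0,0,0,0,0,0,0,0,0,0,0,0,0,0]}}

```text
t: 20.5
eef_pos: [0.6668, -0.0546, 0.0595]
tool_rot: [-0.0, 0.694, 0.72, -0.0]
contact_force: [0.1, -0.0, -1.9]
gripper_width: 0.554
grasp_force: 42.5
```

Request:
{"op": "jog_arm", "data": {"moves": [0,0,0.03,0,0,0,0,0,0,0.03,0,0,0,0,0,0,0,0,0,0,0,0,0,0,0,0,0,0,0,0,0,0,0,0,0,0,0,0,0,0,0,0,0,0,0,0,0,0,0,0,0,0,0,0,0,0]}}

```text
t: 21.17
eef_pos: [0.6669, -0.0547, 0.0593]
tool_rot: [-0.0, 0.694, 0.72, 0.0]
contact_force: [-3.2, 1.4, 6.2]
gripper_width: 0.554
grasp_force: 43.4
```

Request:
{"op": "jog_arm", "data": {"moves": [0,0,0,0,0,0,0.62,0,0,0,0,0,0,0.72,0,0,0,0,0,0,0.85,0,0,0,0,0,0,1,0,0,0,0,0,0,1,0,0,0,0,0,0,1,0,0,0,0,0,0,1,0,0,-0.2,0,0,0,1]}}

```text
t: 21.83
eef_pos: [0.6662, -0.0545, 0.0616]
tool_rot: [-0.001, 0.694, 0.72, -0.001]
contact_force: [-0.1, -0.3, 0.4]
gripper_width: 0.999
grasp_force: 0.0
```

Request:
{"op": "jog_arm", "data": {"moves": [0,0,-0.8,0,0,0,1,0,0,-0.8,0,0,0,1,0,0,-0.8,0,0,0,1,0,0,-0.8,0,0,0,1,0,0,-0.8,0,0,0,1,0,0,-0.8,0,0,0,1,0,0,-0.8,0,0,0,1,0,0,0,0,0,0,1]}}

```text
t: 22.5
eef_pos: [0.6689, -0.0551, 0.1782]
tool_rot: [0.002, 0.694, 0.72, 0.002]
contact_force: [0.6, -0.5, 0.8]
gripper_width: 0.998
grasp_force: 0.0
```

```bash
python3 chk.py .4475 .012 .165 -28 15
```

```text
[ 0.6689 -0.0551  0.1782] grip 0.998 0.0 F [ 0.6 -0.5  0.8] t 22.5 yaw 2.07
15 rows: [ 0.066 -0.777  0.042] [ 0.006 -0.001  0.501]
```

Request:
{"op": "jog_arm", "data": {"moves": [0.06,-0.77,0.04,0,0,0.5,1,0.06,-0.77,0.04,0,0,0.5,1,0.06,-0.77,0.04,0,0,0.5,1,0.06,-0.77,0.04,0,0,0.5,1,0.06,-0.77,0.04,0,0,0.5,1,0.06,-0.77,0.04,0,0,0.5,1,0.06,-0.77,0.04,0,0,0.5,1,0.06,-0.77,0.04,0,0,0.5,1]}}

```text
t: 23.17
eef_pos: [0.5442, -0.0346, 0.1674]
tool_rot: [-0.0, 0.788, 0.615, -0.0]
contact_force: [0.2, 0.2, 1.3]
gripper_width: 0.997
grasp_force: 0.0
```

Request:
{"op": "jog_arm", "data": {"moves": [0.06,-0.77,0.04,0,0,0.5,1,0.06,-0.77,0.04,0,0,0.5,1,0.06,-0.77,0.04,0,0,0.5,1,0.06,-0.77,0.04,0,0,0.5,1,0.06,-0.77,0.04,0,0,0.5,1,0.06,-0.77,0.04,0,0,0.5,1,0.06,-0.77,0.04,0,0,0.5,1,0,0,0,0,0,0,1]}}

```text
t: 23.83
eef_pos: [0.444, 0.0111, 0.1615]
tool_rot: [-0.001, 0.857, 0.516, -0.001]
contact_force: [0.2, 0.4, -0.2]
gripper_width: 1.0
grasp_force: 0.0
```

Request:
{"op": "jog_arm", "data": {"moves": [0,0,0,0,0,0,1,0,0,0,0,0,0,1,0,0,0,0,0,0,1,0,0,0,0,0,0,1,0,0,0,0,0,0,1,0,0,0,0,0,0,1,0,0,0,0,0,0,1,0,0,0,0,0,0,1]}}

```text
t: 24.5
eef_pos: [0.4471, 0.0099, 0.1623]
tool_rot: [0.0, 0.857, 0.516, -0.0]
contact_force: [0.8, 0.1, -0.3]
gripper_width: 0.998
grasp_force: 0.0
```

```bash
python3 chk.py .4475 .012 .066 -28 8;  python3 - <<'E'
from station import *
import cv2,pickle
c=read_camera("wrist");cv2.imwrite("pics/w6.png",c["color"]);pickle.dump(c,open("w6.pkl","wb"))
E
```

```text
[0.4471 0.0099 0.1623] grip 0.998 0.0 F [ 0.8  0.1 -0.3] t 24.5 yaw -27.92
8 rows: [ 0.013 -0.004  0.602] [0.    0.    0.002]
```

View pics/w6.png

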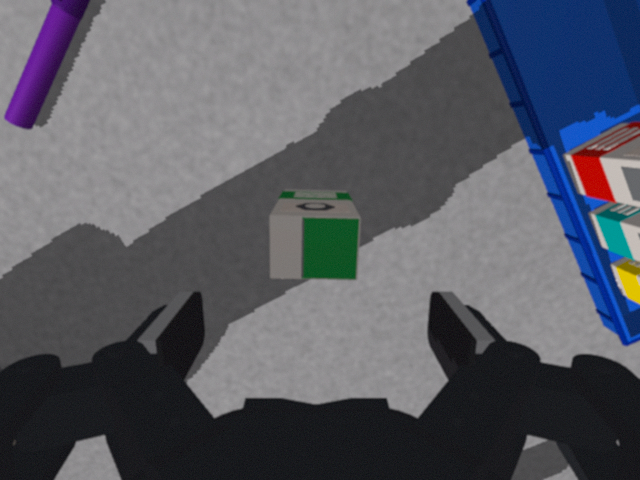

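Green lid corners at (271,217), (358,218), (357,279), (271,278); nearly square to the gripper.

Run:
```python
from fit import *
import pickle
x=solve([("w",.051,.038,.102,0,[(271,217),(358.5,217.5),(357.5,279),(270.5,278.5)])],{"w":pickle.load(open("w6.pkl","rb"))},(.448,.012),[-.48]);print(*x)
import subprocess
p=x[0][0][0];subprocess.run(["python3","chk.py",str(p[0]),str(p[1]),".066",str(np.degrees(p[2])),"8"])
```

```text
[0.4471 0.0099 0.1623] grip 0.998 0.0 F [0.1 0.1 0.2] t 24.55 yaw -27.91
8 rows: [ 0.015 -0.003  0.602] [0.    0.    0.013]
[(array([ 0.4477,  0.0122, -0.4947]), np.float64(4.84))] [ 2.4  1.1 -1.8  0.9 -0.3 -1.4  0.2 -1.3]
```

Request:
{"op": "jog_arm", "data": {"moves": [0.02,0,0.6,0,0,0.01,1,0.02,0,0.6,0,0,0.01,1,0.02,0,0.6,0,0,0.01,1,0.01,0,0.6,0,0,0.01,1,0.01,0,0.6,0,0,0.01,1,0.01,0,0.6,0,0,0,1,0.01,0,0.6,0,0,0,1,0.01,0,0.6,0,0,0,1]}}

```text
t: 25.22
eef_pos: [0.4482, 0.012, 0.0657]
tool_rot: [0.0, 0.858, 0.514, 0.0]
contact_force: [0.7, 0.8, 0.0]
gripper_width: 1.0
grasp_force: 0.0
```

Request:
{"op": "jog_arm", "data": {"moves": [0,0,0,0,0,0,1,0,0,0,0,0,0,1,0,0,0,0,0,0,0,0,0,0,0,0,0,0,0,0,0,0,0,0,0,0,0,0,0,0,0,0,0,0,0,0,0,0,0,0,0,0,0,0,0,0], "grip_force": 45}}

```text
t: 25.88
eef_pos: [0.4484, 0.0122, 0.0671]
tool_rot: [-0.0, 0.858, 0.514, 0.001]
contact_force: [-2.4, 0.5, 5.7]
gripper_width: 0.589
grasp_force: 45.6
```

```bash
python3 chk.py .4477 .0122 .195 -28.2 8 .6647 0 .195 2.15 16
```

```text
[0.4484 0.0122 0.0671] grip 0.589 45.6 F [-2.4  0.5  5.7] t 25.88 yaw -28.11
8 rows: [-0.001 -0.004 -0.8  ] [ 0.001 -0.002  0.003]
16 rows: [0.128 0.675 0.   ] [ 0.     0.    -0.474]
```

Request:
{"op": "jog_arm", "data": {"moves": [0,0,-0.8,0,0,0,0,0,0,-0.8,0,0,0,0,0,0,-0.8,0,0,0,0,0,0,-0.8,0,0,0,0,0,0,-0.8,0,0,0,0,0,0,-0.8,0,0,0,0,0,0,-0.8,0,0,0,0,0,0,-0.8,0,0,0,0]}}

```text
t: 26.55
eef_pos: [0.4473, 0.0118, 0.1949]
tool_rot: [-0.0, 0.858, 0.514, -0.0]
contact_force: [0.0, 0.2, -3.7]
gripper_width: 0.592
grasp_force: 49.3
```

Request:
{"op": "jog_arm", "data": {"moves": [0.13,0.68,0,0,0,-0.47,0,0.13,0.68,0,0,0,-0.47,0,0.13,0.68,0,0,0,-0.47,0,0.13,0.68,0,0,0,-0.47,0,0.13,0.68,0,0,0,-0.47,0,0.13,0.68,0,0,0,-0.47,0,0.13,0.68,0,0,0,-0.47,0,0.13,0.68,0,0,0,-0.47,0]}}

```text
t: 27.22
eef_pos: [0.5564, -0.0088, 0.1939]
tool_rot: [-0.0, 0.783, 0.623, -0.001]
contact_force: [0.3, -0.1, -3.8]
gripper_width: 0.591
grasp_force: 49.5
```

Request:
{"op": "jog_arm", "data": {"moves": [0.13,0.68,0,0,0,-0.47,0,0.13,0.68,0,0,0,-0.47,0,0.13,0.68,0,0,0,-0.47,0,0.13,0.68,0,0,0,-0.47,0,0.13,0.68,0,0,0,-0.47,0,0.13,0.68,0,0,0,-0.47,0,0.13,0.68,0,0,0,-0.47,0,0.13,0.68,0,0,0,-0.47,0]}}

```text
t: 27.88
eef_pos: [0.6665, -0.0002, 0.1937]
tool_rot: [-0.001, 0.694, 0.72, -0.001]
contact_force: [-0.4, 0.4, -4.3]
gripper_width: 0.589
grasp_force: 49.5
```

Request:
{"op": "jog_arm", "data": {"moves": [0,0,0,0,0,0,0,0,0,0,0,0,0,0,0,0,0,0,0,0,0,0,0,0,0,0,0,0,0,0,0,0,0,0,0,0,0,0,0,0,0,0,0,0,0,0,0,0,0,0,0,0,0,0,0,0]}}

```text
t: 28.55
eef_pos: [0.6666, -0.0003, 0.1944]
tool_rot: [-0.0, 0.695, 0.719, 0.0]
contact_force: [0.6, 0.5, -4.0]
gripper_width: 0.588
grasp_force: 49.4
```

```bash
python3 chk.py .6652 0 .082 2.15 7;  python3 - <<'E'
from station import *
import cv2,pickle
c=read_camera("wrist");cv2.imwrite("pics/w7.png",c["color"]);pickle.dump(c,open("w7.pkl","wb"))
E
```

```text
[ 6.666e-01 -3.000e-04  1.944e-01] grip 0.588 49.4 F [ 0.6  0.5 -4. ] t 28.55 yaw 1.96
7 rows: [ 0.003 -0.01   0.803] [ 0.    -0.    -0.007]
```

Request:
{"op": "jog_arm", "data": {"moves": [0,-0.01,0.8,0,0,-0.01,0,0,-0.01,0.8,0,0,-0.01,0,0,-0.01,0.8,0,0,-0.01,0,0,-0.01,0.8,0,0,-0.01,0,0,-0.01,0.8,0,0,0,0,0,-0.01,0.8,0,0,0,0,0,-0.01,0.7,0,0,0,0,0,0,0,0,0,0,0]}}

```text
t: 29.27
eef_pos: [0.6632, -0.0001, 0.0811]
tool_rot: [-0.002, 0.694, 0.72, -0.002]
contact_force: [-1.2, 0.7, -4.7]
gripper_width: 0.594
grasp_force: 49.2
```

Request:
{"op": "jog_arm", "data": {"moves": [0,0,0.1,0,0,0,0,0,0,0.1,0,0,0,0,0,0,0.1,0,0,0,0,0,0,0.1,0,0,0,0,0,0,0.1,0,0,0,0,0,0,0,0,0,0,0,0,0,0,0,0,0,0,0,0,0,0,0,0,0]}}

```text
t: 29.93
eef_pos: [0.6655, -0.0003, 0.0745]
tool_rot: [0.0, 0.694, 0.72, 0.0]
contact_force: [0.3, -0.0, -3.6]
gripper_width: 0.59
grasp_force: 49.3
```

Request:
{"op": "jog_arm", "data": {"moves": [0,0,0.05,0,0,0,0,0,0,0.05,0,0,0,0,0,0,0.05,0,0,0,0,0,0,0.05,0,0,0,0,0,0,0,0,0,0,0,0,0,0,0,0,0,0,0,0,0,0,0,0,0,0,0,0,0,0,0,0]}}

```text
t: 30.6
eef_pos: [0.6654, -0.0004, 0.0703]
tool_rot: [0.0, 0.694, 0.72, 0.0]
contact_force: [-0.7, 0.0, -3.3]
gripper_width: 0.592
grasp_force: 49.4
```

Request:
{"op": "jog_arm", "data": {"moves": [0,0,0.03,0,0,0,0,0,0,0.03,0,0,0,0,0,0,0,0,0,0,0,0,0,0,0,0,0,0,0,0,0,0,0,0,0,0,0,0,0,0,0,0,0,0,0,0,0,0,0,0,0,0,0,0,0,0]}}

```text
t: 31.27
eef_pos: [0.6654, -0.0004, 0.0702]
tool_rot: [-0.0, 0.694, 0.72, 0.0]
contact_force: [-3.9, -0.7, 5.9]
gripper_width: 0.592
grasp_force: 50.4
```

Request:
{"op": "jog_arm", "data": {"moves": [0,0,0,0,0,0,0.65,0,0,0,0,0,0,0.75,0,0,0,0,0,0,0.87,0,0,0,0,0,0,1,0,0,0,0,0,0,1,0,0,0,0,0,0,1,0,0,0,0,0,0,1,0,0,-0.2,0,0,0,1]}}

```text
t: 31.93
eef_pos: [0.6648, -0.0003, 0.0724]
tool_rot: [-0.0, 0.694, 0.72, -0.001]
contact_force: [0.8, 1.1, 0.4]
gripper_width: 1.003
grasp_force: 0.0
```

Request:
{"op": "jog_arm", "data": {"moves": [0,0,-0.8,0,0,0,1,0,0,-0.9,0,0,0,1,0,0,-0.9,0,0,0,1,0,0,-0.9,0,0,0,1,0,0,-0.9,0,0,0,1,0,0,-0.9,0,0,0,1,0,0,-0.9,0,0,0,1,0,0,0,0,0,0,1]}}

```text
t: 32.6
eef_pos: [0.6676, -0.0007, 0.2015]
tool_rot: [0.002, 0.694, 0.72, 0.003]
contact_force: [0.5, -0.5, 1.1]
gripper_width: 1.001
grasp_force: 0.0
```

```bash
python3 chk.py .4726 .2793 .185 -2.7 22
```

```text
[ 0.6676 -0.0007  0.2015] grip 1.001 0.0 F [ 0.5 -0.5  1.1] t 32.6 yaw 2.11
22 rows: [ 0.635 -0.445  0.036] [ 0.004 -0.     0.055]
```

Request:
{"op": "jog_arm", "data": {"moves": [0.63,-0.44,0.03,0,0,0.06,1,0.63,-0.44,0.03,0,0,0.06,1,0.63,-0.44,0.03,0,0,0.06,1,0.63,-0.44,0.03,0,0,0.06,1,0.63,-0.44,0.03,0,0,0.06,1,0.63,-0.44,0.03,0,0,0.06,1,0.63,-0.44,0.03,0,0,0.06,1,0.63,-0.44,0.03,0,0,0.06,1]}}

```text
t: 33.27
eef_pos: [0.5919, 0.0993, 0.1918]
tool_rot: [-0.0, 0.706, 0.708, -0.0]
contact_force: [0.7, -0.8, 0.4]
gripper_width: 1.001
grasp_force: 0.0
```

Request:
{"op": "jog_arm", "data": {"moves": [0.63,-0.44,0.03,0,0,0.06,1,0.63,-0.44,0.03,0,0,0.06,1,0.63,-0.44,0.03,0,0,0.06,1,0.63,-0.44,0.03,0,0,0.06,1,0.63,-0.44,0.03,0,0,0.06,1,0.63,-0.44,0.03,0,0,0.06,1,0.63,-0.44,0.03,0,0,0.06,1,0.63,-0.44,0.03,0,0,0.06,1]}}

```text
t: 33.93
eef_pos: [0.5227, 0.2008, 0.187]
tool_rot: [-0.0, 0.718, 0.696, -0.0]
contact_force: [0.1, 0.6, 0.7]
gripper_width: 1.004
grasp_force: 0.0
```

Request:
{"op": "jog_arm", "data": {"moves": [0.63,-0.44,0.03,0,0,0.06,1,0.63,-0.44,0.03,0,0,0.06,1,0.63,-0.44,0.03,0,0,0.06,1,0.63,-0.44,0.03,0,0,0.06,1,0.63,-0.44,0.03,0,0,0,1,0.63,-0.44,0.03,0,0,0,1,0,0,0,0,0,0,1,0,0,0,0,0,0,1]}}

```text
t: 34.6
eef_pos: [0.4732, 0.2783, 0.1835]
tool_rot: [-0.0, 0.723, 0.691, -0.0]
contact_force: [0.8, -0.2, 0.5]
gripper_width: 0.997
grasp_force: 0.0
```

Request:
{"op": "jog_arm", "data": {"moves": [0,0,0,0,0,0,1,0,0,0,0,0,0,1,0,0,0,0,0,0,1,0,0,0,0,0,0,1,0,0,0,0,0,0,1,0,0,0,0,0,0,1,0,0,0,0,0,0,1,0,0,0,0,0,0,1]}}

```text
t: 35.27
eef_pos: [0.4737, 0.278, 0.1839]
tool_rot: [0.0, 0.723, 0.69, 0.0]
contact_force: [0.2, 0.0, 1.1]
gripper_width: 0.999
grasp_force: 0.0
```

```bash
python3 chk.py .4726 .2793 .078 -2.7 8;  python3 - <<'E'
from station import *
import cv2,pickle
c=read_camera("wrist");cv2.imwrite("pics/w8.png",c["color"]);pickle.dump(c,open("w8.pkl","wb"))
E
```

```text
[0.4737 0.278  0.1839] grip 0.999 0.0 F [0.2 0.  1.1] t 35.27 yaw -2.67
8 rows: [ 0.008 -0.007  0.662] [ 0.    -0.     0.001]
```

View pics/w8.png

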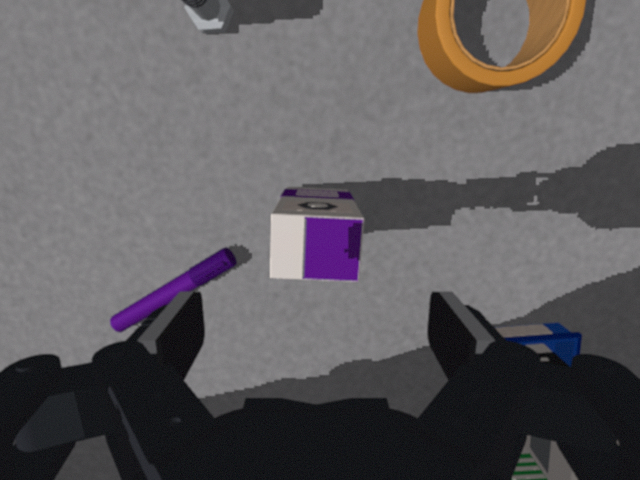

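Purple lid corners at (272,214), (363,216), (359,279), (270,278), slightly turned relative to the gripper. Tape roll is clear.

Run:
```python
from fit import *
import pickle,subprocess
x=solve([("w",.054,.04,.116,0,[(272,214),(363,216.5),(360,279.5),(270,278)])],{"w":pickle.load(open("w8.pkl","rb"))},(.473,.279),[-.05]);print(*x)
p=x[0][0][0];subprocess.run(["python3","chk.py",str(p[0]),str(p[1]),".078",str(np.degrees(p[2])),"8"])
```

```text
[0.4737 0.278  0.1839] grip 1.0 0.0 F [ 0.7 -0.1  0.6] t 35.32 yaw -2.67
8 rows: [0.004 0.002 0.662] [ 0.    -0.     0.049]
[(array([ 0.474 ,  0.2786, -0.0739]), np.float64(2.38))] [ 1.8  0.6 -0.8  0.5  0.2 -1.2 -0.5 -0.4]
```

Request:
{"op": "jog_arm", "data": {"moves": [0.01,0,0.66,0,0,0.05,1,0.01,0,0.66,0,0,0.05,1,0.01,0,0.66,0,0,0.05,1,0.01,0,0.66,0,0,0.05,1,0.01,0,0.66,0,0,0.05,1,0,0,0.66,0,0,0.05,1,0,0,0.66,0,0,0.05,1,0,0,0.66,0,0,0,1]}}

```text
t: 35.98
eef_pos: [0.4737, 0.2792, 0.0777]
tool_rot: [0.0, 0.732, 0.682, 0.0]
contact_force: [-0.1, 0.4, 0.1]
gripper_width: 1.002
grasp_force: 0.0
```

Request:
{"op": "jog_arm", "data": {"moves": [0,0,0,0,0,0,1,0,0,0,0,0,0,1,0,0,0,0,0,0,0,0,0,0,0,0,0,0,0,0,0,0,0,0,0,0,0,0,0,0,0,0,0,0,0,0,0,0,0,0,0,0,0,0,0,0], "grip_force": 50}}

```text
t: 36.65
eef_pos: [0.4742, 0.2795, 0.0794]
tool_rot: [-0.0, 0.732, 0.681, 0.001]
contact_force: [-0.6, 0.0, 6.0]
gripper_width: 0.63
grasp_force: 52.3
```

```bash
python3 chk.py .474 .2788 .238 -4.2 8 .5 .057 .238 -1 16 .6634 .0569 .238 2.15 14
```

```text
[0.4742 0.2795 0.0794] grip 0.63 52.3 F [-0.6  0.   6. ] t 36.65 yaw -4.08
8 rows: [-0.003 -0.    -0.991] [ 0.002 -0.002  0.004]
16 rows: [-0.689  0.114  0.   ] [ 0.    0.   -0.05]
14 rows: [-0.005  0.584  0.   ] [ 0.     0.    -0.056]
```

Request:
{"op": "jog_arm", "data": {"moves": [0,0,-1,0,0,0,0,0,0,-1,0,0,0,0,0,0,-1,0,0,0,0,0,0,-1,0,0,0,0,0,0,-1,0,0,0,0,0,0,-1,0,0,0,0,0,0,-1,0,0,0,0,0,0,-1,0,0,0,0]}}

```text
t: 37.32
eef_pos: [0.4729, 0.2785, 0.2388]
tool_rot: [-0.0, 0.732, 0.682, -0.001]
contact_force: [0.4, 0.2, -5.2]
gripper_width: 0.626
grasp_force: 55.1
```

Request:
{"op": "jog_arm", "data": {"moves": [-0.69,0.11,0,0,0,-0.05,0,-0.69,0.11,0,0,0,-0.05,0,-0.69,0.11,0,0,0,-0.05,0,-0.69,0.11,0,0,0,-0.05,0,-0.69,0.11,0,0,0,-0.05,0,-0.69,0.11,0,0,0,-0.05,0,-0.69,0.11,0,0,0,-0.05,0,-0.69,0.11,0,0,0,-0.05,0]}}

```text
t: 37.98
eef_pos: [0.4837, 0.1648, 0.2366]
tool_rot: [-0.0, 0.723, 0.691, -0.002]
contact_force: [0.1, -0.2, -4.8]
gripper_width: 0.626
grasp_force: 55.4
```

Request:
{"op": "jog_arm", "data": {"moves": [-0.69,0.11,0,0,0,-0.05,0,-0.69,0.11,0,0,0,-0.05,0,-0.69,0.11,0,0,0,-0.05,0,-0.69,0.11,0,0,0,-0.05,0,-0.69,0.11,0,0,0,-0.05,0,-0.69,0.11,0,0,0,-0.05,0,-0.69,0.11,0,0,0,-0.05,0,-0.69,0.11,0,0,0,-0.05,0]}}

```text
t: 38.65
eef_pos: [0.4973, 0.0542, 0.2367]
tool_rot: [-0.001, 0.713, 0.701, -0.002]
contact_force: [0.1, 0.2, -4.6]
gripper_width: 0.625
grasp_force: 55.4
```

Request:
{"op": "jog_arm", "data": {"moves": [0,0.58,0,0,0,-0.06,0,0,0.58,0,0,0,-0.06,0,0,0.58,0,0,0,-0.06,0,0,0.58,0,0,0,-0.06,0,0,0.58,0,0,0,-0.06,0,0,0.58,0,0,0,-0.06,0,0,0.58,0,0,0,-0.06,0,0,0.58,0,0,0,-0.06,0]}}

```text
t: 39.32
eef_pos: [0.5922, 0.0569, 0.2369]
tool_rot: [-0.0, 0.7, 0.714, -0.001]
contact_force: [-0.9, 0.2, -4.2]
gripper_width: 0.626
grasp_force: 55.3
```

Request:
{"op": "jog_arm", "data": {"moves": [0,0.58,0,0,0,-0.06,0,0,0.58,0,0,0,-0.06,0,0,0.58,0,0,0,-0.05,0,0,0.58,0,0,0,-0.05,0,0,0.58,0,0,0,-0.05,0,0,0.58,0,0,0,-0.05,0,0,0,0,0,0,0,0,0,0,0,0,0,0,0]}}

```text
t: 39.98
eef_pos: [0.6612, 0.0588, 0.2367]
tool_rot: [-0.001, 0.693, 0.721, -0.001]
contact_force: [-0.0, -0.5, -4.0]
gripper_width: 0.627
grasp_force: 55.3
```

Request:
{"op": "jog_arm", "data": {"moves": [0,0,0,0,0,0,0,0,0,0,0,0,0,0,0,0,0,0,0,0,0,0,0,0,0,0,0,0,0,0,0,0,0,0,0,0,0,0,0,0,0,0,0,0,0,0,0,0,0,0,0,0,0,0,0,0]}}

```text
t: 40.65
eef_pos: [0.6613, 0.0588, 0.2384]
tool_rot: [-0.0, 0.693, 0.721, 0.0]
contact_force: [-0.6, -1.3, -4.1]
gripper_width: 0.627
grasp_force: 55.3
```

```bash
python3 chk.py .6634 .057 .094 2.15 8;  python3 - <<'E'
from station import *
import cv2,pickle,numpy as np
T=[]
c=read_camera("wrist");pickle.dump(c,open("w9.pkl","wb"));T.append(c["color"])
c=read_camera("side");pickle.dump(c,open("s9.pkl","wb"))
d=cv2.resize(c["color"][165:325,315:435],None,fx=3,fy=3,interpolation=cv2.INTER_CUBIC)
T[0]=cv2.resize(T[0],(427,320)); T[0]=cv2.copyMakeBorder(T[0],0,160,0,0,0)
cv2.imwrite("pics/w9.png",np.hstack([T[0],d]))
E
```

```text
[0.6613 0.0588 0.2384] grip 0.627 55.3 F [-0.6 -1.3 -4.1] t 40.65 yaw 2.33
8 rows: [-0.012  0.013  0.902] [ 0.    -0.     0.006]
```

View pics/w9.png

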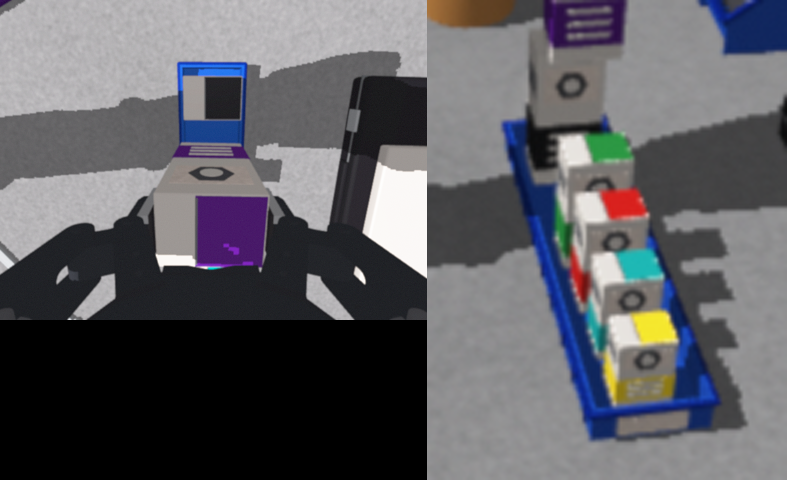

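Row so far is upright and square. In the wrist view black's lid is at about (183,77)-(242,119), which gives a check on the purple slot.

Run:
```python
from fit import *
import pickle
c={"w":pickle.load(open("w9.pkl","rb"))}
k=lambda P:np.float64(P)*1.5
print(*solve([("w",.057,.042,.133,0,k([(183,77),(242,77.5),(241,119),(184,118)]))],c,(.66,.1165),[.04]))
g=c["w"]["color"][85:285,255:385]; 
t=solve([("w",.054,.04,.2384-.0794+.116,0,k([(155,192),(268,195),(266,266),(155,263)]))],c,(.6613,.0588),[.04]);print(*t)
```

```text
[(array([0.661 , 0.1155, 0.0406]), np.float64(6.78))] [ 0.6  1.3 -0.8  2.  -0.2 -2.3  0.3 -3.8]
[(array([0.6617, 0.0583, 0.0141]), np.float64(13.67))] [ 2.   1.2 -4.1  1.3  3.7 -2.5 -1.9 -3.3]
```

Request:
{"op": "jog_arm", "data": {"moves": [-0.05,0.05,0,0,0,0.03,0,-0.05,0.05,0,0,0,0.02,0,0,0,0,0,0,0,0,0,0,0.6,0,0,0,0,0,0,0.6,0,0,0,0,0,0,0.6,0,0,0,0,0,0,0.6,0,0,0,0,0,0,0.6,0,0,0,0]}}

```text
t: 41.42
eef_pos: [0.6628, 0.057, 0.1762]
tool_rot: [-0.0, 0.694, 0.72, -0.001]
contact_force: [0.5, 0.6, -3.9]
gripper_width: 0.625
grasp_force: 55.5
```

Request:
{"op": "jog_arm", "data": {"moves": [0,0,0.6,0,0,0,0,0,0,0.6,0,0,0,0,0,0,0.6,0,0,0,0,0,0,0.6,0,0,0,0,0,0,0.6,0,0,0,0,0,0,0.6,0,0,0,0,0,0,0.4,0,0,0,0,0,0,0,0,0,0,0]}}

```text
t: 42.08
eef_pos: [0.662, 0.057, 0.0959]
tool_rot: [-0.001, 0.694, 0.72, -0.001]
contact_force: [0.0, 0.4, -4.9]
gripper_width: 0.623
grasp_force: 55.2
```

```bash
python3 chk.py .6637 .0568 .0824 2.15 7
```

```text
[0.662  0.057  0.0959] grip 0.623 55.2 F [ 0.   0.4 -4.9] t 42.08 yaw 2.14
7 rows: [-0.002  0.012  0.096] [-0.007  0.001 -0.   ]
```

Request:
{"op": "jog_arm", "data": {"moves": [0,0,0.1,0,0,0,0,0,0,0.1,0,0,0,0,0,0,0.1,0,0,0,0,0,0,0.1,0,0,0,0,0,0,0.1,0,0,0,0,0,0,0,0,0,0,0,0,0,0,0,0,0,0,0,0,0,0,0,0,0]}}

```text
t: 42.75
eef_pos: [0.6635, 0.0569, 0.0884]
tool_rot: [0.0, 0.694, 0.72, 0.0]
contact_force: [0.1, 0.0, -4.3]
gripper_width: 0.626
grasp_force: 55.2
```

Request:
{"op": "jog_arm", "data": {"moves": [0,0,0.06,0,0,0,0,0,0,0.06,0,0,0,0,0,0,0.06,0,0,0,0,0,0,0.06,0,0,0,0,0,0,0.04,0,0,0,0,0,0,0,0,0,0,0,0,0,0,0,0,0,0,0,0,0,0,0,0,0]}}

```text
t: 43.42
eef_pos: [0.6634, 0.0569, 0.0826]
tool_rot: [-0.0, 0.694, 0.72, -0.0]
contact_force: [0.3, 0.4, -3.6]
gripper_width: 0.627
grasp_force: 55.4
```

Request:
{"op": "jog_arm", "data": {"moves": [0,0,0.03,0,0,0,0,0,0,0.03,0,0,0,0,0,0,0,0,0,0,0,0,0,0,0,0,0,0,0,0,0,0,0,0,0,0,0,0,0,0,0,0,0,0,0,0,0,0,0,0,0,0,0,0,0,0]}}

```text
t: 44.08
eef_pos: [0.6634, 0.0568, 0.0825]
tool_rot: [-0.0, 0.694, 0.72, 0.0]
contact_force: [-3.5, -0.7, 5.1]
gripper_width: 0.626
grasp_force: 56.2
```

Request:
{"op": "jog_arm", "data": {"moves": [0,0,0,0,0,0,0.68,0,0,0,0,0,0,0.78,0,0,0,0,0,0,0.88,0,0,0,0,0,0,1,0,0,0,0,0,0,1,0,0,0,0,0,0,1,0,0,0,0,0,0,1,0,0,-0.2,0,0,0,1]}}

```text
t: 44.75
eef_pos: [0.6629, 0.0569, 0.0848]
tool_rot: [-0.0, 0.694, 0.72, -0.001]
contact_force: [-0.1, 0.2, -0.1]
gripper_width: 0.999
grasp_force: 0.0
```

Request:
{"op": "jog_arm", "data": {"moves": [0,0,-0.8,0,0,0,1,0,0,-1,0,0,0,1,0,0,-1,0,0,0,1,0,0,-1,0,0,0,1,0,0,-1,0,0,0,1,0,0,-1,0,0,0,1,0,0,-1,0,0,0,1,0,0,-1,0,0,0,1]}}

```text
t: 45.42
eef_pos: [0.6633, 0.0567, 0.2429]
tool_rot: [0.0, 0.694, 0.72, 0.0]
contact_force: [0.1, 0.7, -0.3]
gripper_width: 0.998
grasp_force: 0.0
```

Request:
{"op": "jog_arm", "data": {"moves": [-0.8,-0.6,-0.7,0,0,0,1,-0.8,-0.6,-0.7,0,0,0,1,-0.8,-0.6,-0.7,0,0,0,1,-0.8,-0.6,-0.7,0,0,0,1,-0.8,-0.6,-0.7,0,0,0,1,-0.8,-0.6,-0.7,0,0,0,1,-0.8,0,-0.7,0,0,0,1,0,0,0,0,0,0,1]}}

```text
t: 46.08
eef_pos: [0.596, -0.0626, 0.3433]
tool_rot: [0.002, 0.696, 0.718, 0.002]
contact_force: [0.3, -0.9, -0.3]
gripper_width: 1.004
grasp_force: 0.0
```

Request:
{"op": "jog_arm", "data": {"moves": [0,0,0,0,0,0,1,0,0,0,0,0,0,1,0,0,0,0,0,0,1,0,0,0,0,0,0,1,0,0,0,0,0,0,1,0,0,0,0,0,0,1,0,0,0,0,0,0,1,0,0,0,0,0,0,1]}}

```text
t: 46.75
eef_pos: [0.5956, -0.0576, 0.3394]
tool_rot: [-0.0, 0.694, 0.72, -0.0]
contact_force: [-0.1, -0.4, -0.9]
gripper_width: 0.999
grasp_force: 0.0
```

Run:
```python
from plan import *
import cv2,pickle,numpy as np
c=read_camera("wrist");pickle.dump(c,open("w10.pkl","wb"));w=c["color"]
cv2.imwrite("pics/w10.png",w)
a=read_camera("scene")["color"][260:345,200:380];b=read_camera("side")["color"][165:325,315:435]
r=lambda i,f:cv2.resize(i,None,fx=f,fy=f,interpolation=cv2.INTER_CUBIC)
a=r(a,2.2);b=r(b,2.2)
m=cv2.copyMakeBorder(w[:,130:530],0,0,0,0,0)
H=np.zeros((600,800,3),np.uint8);H[:480,:400]=m;H[:a.shape[0],400:400+a.shape[1]]=a;H[200:200+b.shape[0],400:400+b.shape[1]]=b
cv2.imwrite("pics/fin.png",H);print(state()[1])
```

```text
[ 0.59561653 -0.0577218   0.33948641]
```

View pics/fin.png

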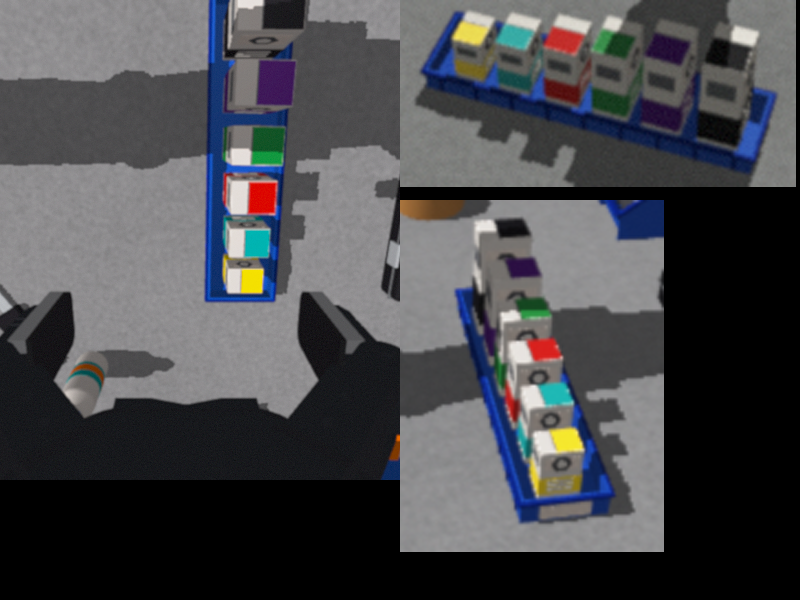

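All six stand upright in order; tray and bystanders look unmoved. Quick check of the spacing.

Run:
```python
from fit import *
import pickle
c={"w":pickle.load(open("w10.pkl","rb"))}
P=dict(yellow=[(224,266),(264,268),(263,294),(223,292)],turquoise=[(224,227),(270,229),(270,259),(224,257)],red=[(226,176),(277,178),(277,214),(226,212)],green=[(226,125),(285,126),(284,165),(227,164)],purple=[(232,60),(296,61),(294,106),(231,110)])
e=None
for k,v in P.items():
    w,t,h=DIM[k];s=solve([("w",w,t,h+.003,0,np.float64(v)+[130,0])],c,(.665,-.1),[.04]) if 0 else None
    y0=dict(yellow=-.159,turquoise=-.108,red=-.0547,green=0,purple=.057)[k]
    s=solve([("w",w,t,h+.003,0,np.float64(v)+[130,0])],c,(.665,y0),[.04])[0][0]
    p=s[0]; print(k,p,s[1],"gap",None if e is None else round(p[1]-t/2-e,4)); e=p[1]+t/2
```

```text
yellow [ 0.6687 -0.1585 -0.0108] 7.72 gap None
turquoise [ 0.6665 -0.1082 -0.0038] 9.91 gap 0.0173
red [ 0.6645 -0.0515  0.0101] 9.77 gap 0.0217
green [ 0.6621 -0.      0.0231] 9.25 gap 0.0145
purple [0.6618 0.054  0.0603] 7.39 gap 0.015
```

Run:
```python
import cv2,numpy as np
w=cv2.imread("pics/w10.png");r=lambda i:cv2.resize(i,None,fx=3.6,fy=3.6,interpolation=cv2.INTER_CUBIC)
cv2.imwrite("pics/w10z.png",np.hstack([r(w[50:180,330:440]),r(w[170:300,330:440])]))
```

```text
(no output)
```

View pics/w10z.png

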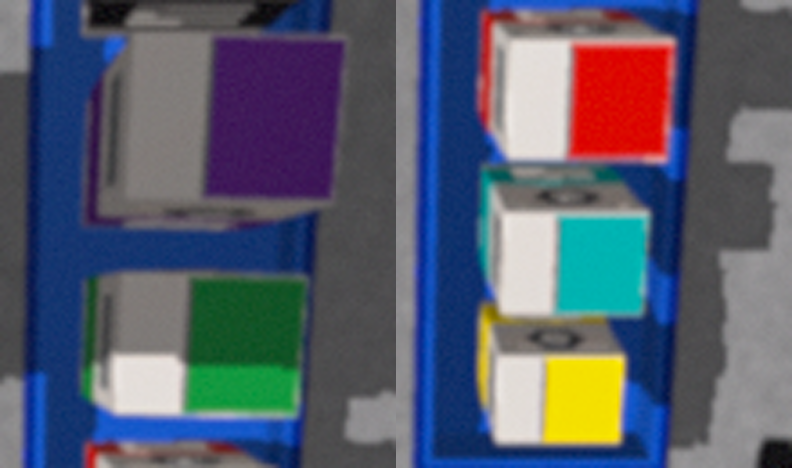

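Run:
```python
from fit import *
import pickle
c={"w":pickle.load(open("w10.pkl","rb"))}
P=dict(yellow=[(493,347),(625,353),(622,445),(497,442)],turquoise=[(497,206),(650,211),(645,316),(497,313)],red=[(497,37),(676,41),(668,163),(500,158)],green=[(116,273),(307,278),(300,416),(110,410)],purple=[(124,32),(348,38),(334,202),(110,197)])
e=None
for (k,v),y0 in zip(P.items(),(-.159,-.108,-.0547,0,.057)):
    w,t,h=DIM[k];v=np.float64(v)
    v=(v-([396,0] if v[0,0]>390 else [0,0])+.5)/3.6-.5+([330,170] if v[0,0]>390 else [330,50])
    s=solve([("w",w,t,h+.003,0,v)],c,(.665,y0),[.04])[0][0]
    p=s[0]; print(k,p,s[1],"gap",None if e is None else round(p[1]-t/2-e,4)); e=p[1]+t/2
```

```text
yellow [ 0.6707 -0.1584  0.0354] 2.09 gap None
turquoise [ 0.6686 -0.1074  0.0215] 2.15 gap 0.018
red [ 0.6661 -0.054   0.0184] 3.26 gap 0.0184
green [ 6.638e-01 -3.000e-04  2.290e-02] 1.99 gap 0.0167
purple [0.6618 0.0557 0.0146] 4.01 gap 0.017
```

Gaps are even at about 17–18 mm and the cartons are square with the tray. Handing in.

```bash
python3 -c "
from station import *
print(hand_in())"
```

```text
the job is handed in; nothing more can be done
None
```

The job is handed in: turquoise, red, green and purple stand upright in the tray between yellow and black, climbing in height, with measured gaps of about 17–18 mm up to purple. I did not re-measure the last gap, purple to black, after placing (estimated about 18 mm).

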